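# Tighten the porthole clock's three wing nuts in order

## Task

The steel porthole clock on the cabinet has its glass refitted but the three wing nuts on its rim are still loose. Beginning with the nut beside the hanging loop and going clockwise round the rim as seen from above, turn each nut clockwise until you feel it come up snug on its gasket and then just one quarter turn more, finishing and letting go of each nut before tightening the next. Do not over-tighten any of them even for a moment, or the glass will crack, and leave the tin on the glass and everything else on the cabinet where it is.

Things in the scene. Friction and masses are not known exactly. Their poses are not given: they have to be found in the camera images.
- clock: round stainless porthole-style clock lying face up, 230 mm across, 34 mm high, heavy, it does not shift. Origin at the centre of its underside; its x axis points to 12 o'clock, where a wire hanging loop stands out 27 mm beyond the rim; z is up. The glass (140 mm across) has its top at 36 mm; the three wing nuts stand on the rim around it, at 12, 4 and 8 o'clock.
- nut1: wing nut at 12 o'clock, by the loop: first. All three are alike, brass: hub 18 mm across, on it an upright bar 36 mm long (along body x), 10 mm thick, 20 mm high. Origin on the turning axis at the rim's top face, 92 mm from the clock's centre; the bar spans 13 to 33 mm above it. z up. A nut only turns about z, tightens clockwise from above, neither rises nor sinks, and stays where left; may be regripped.
- nut2: wing nut at 4 o'clock: second. Origin, axes and size as nut1. How each nut feels: it first runs idly against a steady thread drag of about 0.30 N m; where it comes up snug cannot be seen and differs for each, 0.2 to 1.75 rad on from its start. There the resistance jumps at once by about 0.14 N m, then rises 0.04 N m per radian.
- nut3: wing nut at 8 o'clock: third. Origin, axes and size as nut1; feels as told for nut2, with a snug point of its own. With the hand standing still between small steps, a wrist moment reading shows about 0.1 N m while the nut runs idly and about 0.25 N m or more past snug. A quarter turn counts within about 15 degrees; more than 2.2 rad past snug is over-tight.
- tin_mid (a point): closed white screw-top tin, 43 mm across, 24 mm high, standing loose on the middle of the clock's glass; this point is its centre. Bystander.
- remote1_mid (a point): black remote, 46 x 17 x 165 mm, upright in a slot of the walnut organiser (100 x 120 x 85 mm); this point is its centre. Bystander.
- remote2_mid (a point): second black remote, like the first, in the next slot. Bystander.
- torch_mid (a point): yellow torch lying on the cabinet, 150 mm long along its x, square head 46 mm; this point is at its middle, 23 mm up. Bystander.
- coaster_mid (a point): round steel coaster, 90 mm across, 4 mm thick; this point is its centre. Bystander.
- mug_mid (a point): white mug, 80 mm across, 90 mm high; this point is at its middle. Bystander.
- case_mid (a point): grey glasses case, 60 x 160 x 38 mm; this point is its centre. Bystander.

How it is judged:
On the way, in this order (a step that is already met when the one before it is completed fails the run):
1. the nut beside the loop is tightened a quarter turn past snug and let go, the nuts after it not yet snug (contact force between nut1 and clock between 14.75 and 16.75 N and contact force between the fingers and nut1 below 0.1 N and contact force between each of nut2, nut3 and clock below 0.5 N), for 0.2 s.
2. the next nut clockwise (4 o'clock) is tightened a quarter turn past snug and let go, the nuts after it not yet snug (contact force between nut1 and clock between 14.75 and 16.75 N and contact force between nut2 and clock between 14.75 and 16.75 N and contact force between the fingers and nut2 below 0.1 N and contact force between nut3 and clock below 0.5 N), for 0.2 s.
3. the last nut (8 o'clock) is tightened a quarter turn past snug and let go, the nuts after it not yet snug (contact force between nut1 and clock between 14.75 and 16.75 N and contact force between nut2 and clock between 14.75 and 16.75 N and contact force between nut3 and clock between 14.75 and 16.75 N and contact force between the fingers and nut3 below 0.1 N), for 0.2 s.
At the end, for the whole second after the job is handed in: All three nuts stand one quarter turn past snug, within about 15 degrees (gasket push on each nut between 14.75 and 16.75 N at 12 mm from its axis), let go; the tin, remotes, torch, coaster, mug and glasses case are within 15 mm of where they were (all of step 3 and contact force between the fingers and nut1 below 0.1 N and contact force between the fingers and nut2 below 0.1 N and distance of each of tin_mid, remote1_mid, remote2_mid, torch_mid, coaster_mid, mug_mid, case_mid from where it was at the start of the episode below 0.015 m); the robot touches nothing.
It fails at once if a nut over-tightened (2.4 rad or more past snug), glass cracked (contact force between any of nut1, nut2, nut3 and clock above 20.5 N).
It fails at once if the tin, a remote, the torch, the coaster, the mug or the glasses case moved by more than 15 mm (distance of any of tin_mid, remote1_mid, remote2_mid, torch_mid, coaster_mid, mug_mid, case_mid from where it was at the start of the episode above 0.015 m).
It also fails if it takes over 72 s, if anything falls off the work surface, if the arm or the gripper's body presses on something with over 40 N, if the wrist force passes 120 N, or if a joint passes its speed limit or range.

## Robot

A 6-joint arm with a two-finger parallel gripper is mounted at the origin on the work surface. World frame = base frame: x ahead of the robot, y to its left, z up, the work surface at z = 0. Lengths are in m, angles in rad, forces in N, time in s.
With the tool pointing down it reaches from about 0.325 to 0.775 m from the base axis. Payload 9.3 kg.
Tool frame: the origin (TCP) lies midway between the tips of the shut fingers; the grasp point (between the pads) lies 19 mm behind it; z points along the fingers, y is the direction in which the jaws open and shut (so a half turn about z gives the same grasp; the last joint's range is limited). The gripper opens to 85 mm and grips with 20 to 120 N. Pads are 22 mm wide; open, the fingers measure 114 mm over their backs; the gripper's body (76 mm by 85 mm) begins 54 mm behind the grasp point. The pads swing forward as they close: fully open they stand 13 mm farther back than shut.
Start: joints at [1.068, 0.259, 0.021, 1.334, 0, 1.418], TCP at [0.188, 0.517, 0.231] pointing down, gripper open.
Joint ranges: [-3.04, 3.04], [-0.91, 1.82], [-1.04, 1.36], [-1.92, 1.95], [-1.52, 1.45], [-3.14, 3.14]. Speed limits (rad/s): [2.22, 2.22, 2.79, 3.14, 3.14, 3.14].

## Interface

Orientations are given as a unit quaternion [x, y, z, w].
In Python, from rig import monitor, capture, bot gives the robot as it stands.
- The arm moves only by the tool drive_tool, never from a script. Its argument "series" is a list of rows, each a list of 3 entries, a list of its own where there are three numbers: the shift along the tool's x, y, z scaled (see below), then the turn, a rotation vector about the tool's x, y, z scaled (see below), then the opening, from 0 (shut) to 1 (fully open). In form: [[[x, y, z], [rx, ry, rz], fingers], ...]. A call has 1 to 5 rows; each row is the pose to reach, as a shift and turn from the pose commanded when the call began, along the tool's axes at that moment, turning the shorter way round; what a row does not reach only later rows make up. The controller multiplies each number of a shift by 50 cm and each number of a turn by 180 degrees. A row lasts 1/8 s, in which the tool goes at most 62.5 mm and 10.7 degrees, less where a joint would pass 70% of its speed; a pose out of reach is approached as far as the arm can. A call with a number of a shift or a turn outside -1 to 1 is refused whole. A call with a gripper value outside its range is refused whole. The fingers move at their own pace and stop on an object; "squeeze" is the grip in N (left out, the last holds). Time passes only in rows, so rows that repeat a pose let the fingers close. It gives the time, the measured TCP pose, the force and the opening at its end, in the units of the state.
- monitor.state(): the state, without advancing time (a new reading comes with each control period).
- capture(name): name is "scene" or "top"; returns a dict with "frame" (420x560x3 uint8, red, green, blue), "depth" (420x560 float32, m along the optical axis (not along the pixel's ray), 0 where there is no reading), "intrinsics" (3x3 intrinsics, pixels), "k1" (the pictures are not rectified: a ray, as slopes to the right and down, at radius r is drawn at 1 + k1 r^2 times it, then the intrinsics apply), "world_to_cam" (4x4, takes a point from world to camera coordinates). Camera axes: x right, y down, z forward; pixel columns grow to the right and rows downward; lengths in m; the calibration is good to about 2 mm. A picture is of the moment at which its call begins.
- bot.finish_job(): hands the job in, once; it reports no verdict.
The state is a dict: "time_s": time; "joint_pos": joint angles; "dq": joint speeds; "effort": joint torques, N m; "position": TCP position; "eef_rot": TCP orientation; "ft_force": force on the tool from outside, world axes, zero at the start; "moment": the same for the moment, N m; "width": finger opening in m.
Only numpy, scipy, OpenCV 4.12 (cv2) and the standard library are available. Lean on these libraries where they do the work, as an engineer would, in place of code of your own. Each camera call takes 0.05 s, during which the arm holds its last target.

## Working session

There is one attempt and no reset: what is moved stays moved. The work goes in short steps, Python scripts to look and compute and a tool call to move; the robot and the scene stay as the last step left them, time stands still between calls to the robot, and variables do not carry over. Pictures are saved under pics/ and viewed, and the job is handed in when it is done.

Besides the shell and the picture viewer there is one more tool, called as a command line: name --argument value ..., lists and objects as JSON in quotes. drive_tool: Moves the arm, as the interface text tells. Shifts and turns lie within -1 to 1; 1 stands for 50 cm of shift or 180 degrees of turn. Its arguments: {"type":"object","properties":{"series":{"type":"array"},"squeeze":{"type":"number"}},"required":["series"]}

```bash
ls; mkdir -p pics; python3 - <<'E'
from rig import monitor, capture, bot
import cv2,numpy as np
s=monitor.state(); print({k:np.round(v,4).tolist() for k,v in s.items()})
for n in("scene","top"):
    c=capture(n); cv2.imwrite(f"pics/{n}0.png",c["frame"][...,::-1]); np.savez(f"{n}0.npz",**c)
    print(n,c["intrinsics"],c["k1"],np.round(c["world_to_cam"],3))
E
```

```text
pics
{'time_s': 0.0, 'joint_pos': [1.0684, 0.2592, 0.0208, 1.3337, -0.0, 1.4182], 'dq': [-0.0013, 0.0001, 0.0002, -0.0011, 0.0006, 0.0011], 'effort': [0.0033, -55.5642, 34.4535, 0.0136, 0.0001, -0.0], 'position': [0.1884, 0.5164, 0.2306], 'eef_rot': [0.174, 0.9847, -0.0007, -0.0002], 'ft_force': [-0.5356, 0.3037, 0.1478], 'moment': [-0.014, -0.0409, -0.0123], 'width': 0.0854}
scene [[380.53369362   0.         276.06576262]
 [  0.         380.53369362 208.13202868]
 [  0.           0.           1.        ]] 0.005058413029940093 [[ 0.851  0.525 -0.025 -0.499]
 [ 0.268 -0.475 -0.838 -0.088]
 [-0.452  0.707 -0.544  1.433]
 [ 0.     0.     0.     1.   ]]
top [[489.6886521    0.         282.61270142]
 [  0.         489.6886521  203.70670249]
 [  0.           0.           1.        ]] -0.01859756043603854 [[ 0.002 -1.    -0.003 -0.032]
 [-0.98  -0.002 -0.198  0.62 ]
 [ 0.198  0.003 -0.98   1.071]
 [ 0.     0.     0.     1.   ]]
```

View pics/scene0.png

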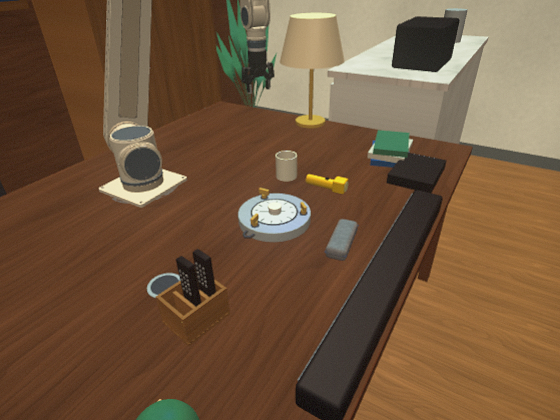

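View pics/top0.png

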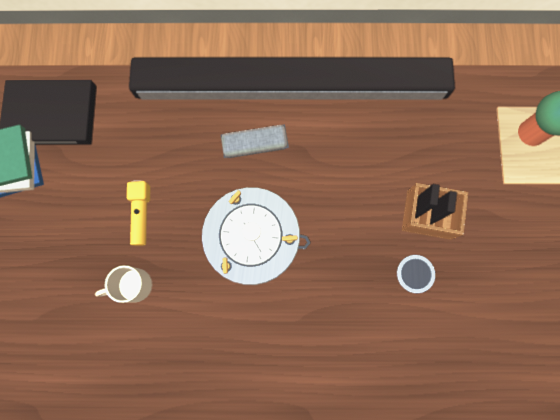

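The top view shows the clock centred near (251,236) with the loop at its right (304,242). The nuts are at (289,240) for 12 o'clock, (226,265) for 4 and (235,198) for 8. Next I'll measure the brass bars.

```bash
cat > h.py <<'E'
import numpy as np,cv2
def load(n): return dict(np.load(n))
def ray(c,uv):
    K=c["intrinsics"];k=float(c["k1"]);uv=np.atleast_2d(np.array(uv,float))
    d=np.array([k,0,0,0.])
    p=cv2.undistortPoints(uv.reshape(-1,1,2),K,d).reshape(-1,2)
    W=c["world_to_cam"];R=W[:3,:3];t=W[:3,3]
    return -R.T@t, np.c_[p,np.ones(len(p))]@R
def onplane(c,uv,z):
    o,d=ray(c,uv); s=(z-o[2])/d[:,2]; return o+d*s[:,None]
E
python3 - <<'E'
from h import *
for n in("top0","scene0"):
    c=load(n+".npz");f=c["frame"]
    hsv=cv2.cvtColor(f,cv2.COLOR_RGB2HSV)
    x0,y0,x1,y1=(190,175,320,295) if n=="top0" else (225,175,325,245)
    m=cv2.inRange(hsv,(12,120,90),(32,255,255)); mm=np.zeros_like(m); mm[y0:y1,x0:x1]=m[y0:y1,x0:x1]
    if n=="scene0":
        yy,xx=np.mgrid[:420,:560]; mm[((xx-275)/37)**2+((yy-213)/27)**2>1]=0
    N,L,S,C=cv2.connectedComponentsWithStats(mm)
    for i in range(1,N):
        if S[i,4]<8: continue
        ys,xs=np.where(L==i); P=onplane(c,np.c_[xs,ys],0.067)
        u=np.c_[xs,ys]; d=c["depth"][ys,xs]
        # use depth points
        K=c["intrinsics"];o,r=ray(c,u); Q=o+r*d[:,None]
        top=Q[:,2]>0.06
        w,v=np.linalg.eigh(np.cov(P[:,:2].T)); a=v[:,1]
        print(n,S[i],C[i].round(1),"plane c",P.mean(0).round(4),"axis deg",np.degrees(np.arctan2(a[1],a[0])).round(1),np.sqrt(w).round(4),"depth z",Q[:,2].min().round(3),Q[:,2].max().round(3),top.sum(), Q[top].mean(0).round(4) if top.any() else '')
        for k in([top] if top.sum()>5 else []):
            w,v=np.linalg.eigh(np.cov(Q[k,:2].T)); a=v[:,1]; print("  top axis",np.degrees(np.arctan2(a[1],a[0])).round(1),np.sqrt(w).round(4))
    cv2.imwrite(f"pics/{n}_crop.png",cv2.resize(f[y0:y1,x0:x1,::-1],None,fx=6,fy=6 if n=="scene0" else 5,interpolation=cv2.INTER_CUBIC))
# clock ellipse in top
c=load("top0.npz");f=c["frame"];hsv=cv2.cvtColor(f,cv2.COLOR_RGB2HSV)
d=c["depth"];ys,xs=np.mgrid[175:295,190:320];u=np.c_[xs.ravel(),ys.ravel()];o,r=ray(c,u);Q=o+r*d[ys,xs].ravel()[:,None]
k=(Q[:,2]>0.026)&(Q[:,2]<0.045)
(cx,cy),R=cv2.minEnclosingCircle(Q[k,:2].astype(np.float32));print("enclosing",cx,cy,R)
k2=(Q[:,2]>0.05);print("high",[ (q.round(3)) for q in Q[k2][::15]])
E
```

```text
top0 [231 192  10  12  42] [235.8 198.2] plane c [0.6315 0.0771 0.067 ] axis deg 144.2 [0.0029 0.008 ] depth z 0.043 1.172 27 [0.6247 0.0739 0.1071]
  top axis -155.4 [0.0083 0.0509]
top0 [285 235   8   3  10] [288.7 235.9] plane c [ 0.544  -0.0449  0.067 ] axis deg 97.4 [0.0011 0.0051] depth z 0.048 0.071 8 [ 0.5433 -0.0444  0.0681]
  top axis 95.0 [0.0007 0.0056]
top0 [282 237  15   6  29] [288.7 239.7] plane c [ 0.5353 -0.045   0.067 ] axis deg 87.9 [0.0026 0.0086] depth z 0.046 0.07 14 [ 0.5374 -0.0448  0.0668]
  top axis 88.8 [0.0015 0.0117]
top0 [225 259   5  14  33] [226.6 265.5] plane c [0.4767 0.0946 0.067 ] axis deg -175.1 [0.0024 0.0082] depth z 0.046 0.072 18 [0.478  0.0966 0.0668]
  top axis -176.4 [0.0009 0.0104]
scene0 [248 186  32  12 135] [263.5 191.8] plane c [0.4895 0.0835 0.067 ] axis deg 53.9 [0.0139 0.0236] depth z -0.005 0.066 25 [0.4829 0.0986 0.0637]
  top axis -176.0 [0.003  0.0101]
scene0 [280 187  15   7  47] [287.2 190.5] plane c [0.5523 0.128  0.067 ] axis deg 174.3 [0.0097 0.014 ] depth z -0.005 0.002 0 
scene0 [297 192  12  10  31] [301.5 196.6] plane 
[... 1015 characters left out ...]
rray([0.558, 0.028, 0.06 ]), array([0.556, 0.037, 0.062]), array([0.553, 0.048, 0.062]), array([0.552, 0.055, 0.058]), array([0.552, 0.021, 0.057]), array([0.55 , 0.028, 0.057]), array([0.546, 0.032, 0.064]), array([0.544, 0.05 , 0.063]), array([ 0.543, -0.036,  0.069]), array([0.542, 0.05 , 0.061]), array([ 0.541, -0.037,  0.068]), array([0.54, 0.05, 0.06]), array([ 0.539, -0.039,  0.069]), array([0.537, 0.043, 0.063]), array([ 0.537, -0.05 ,  0.064]), array([ 0.536, -0.039,  0.058]), array([0.494, 0.103, 0.066]), array([0.489, 0.097, 0.064]), array([0.482, 0.102, 0.071]), array([0.478, 0.098, 0.07 ]), array([0.474, 0.095, 0.054]), array([0.467, 0.098, 0.065]), array([0.46 , 0.101, 0.059])]
```

View pics/top0_crop.png

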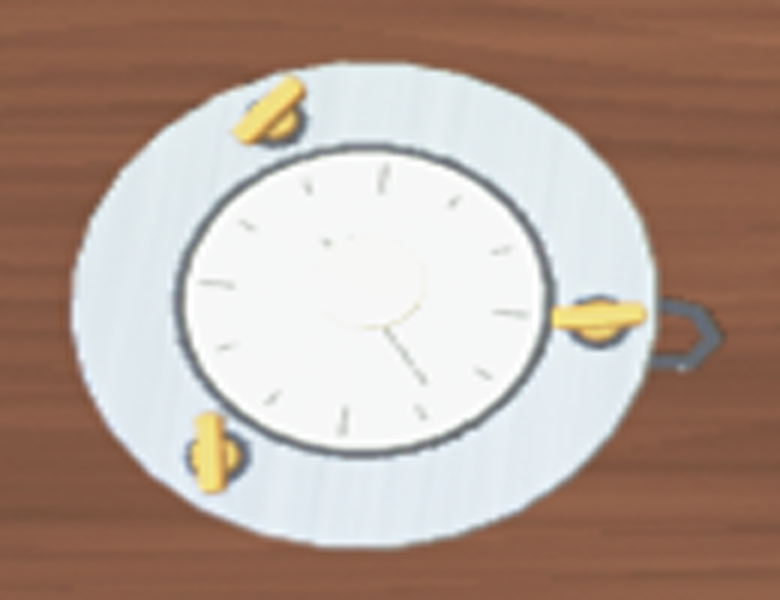

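View pics/scene0_crop.png

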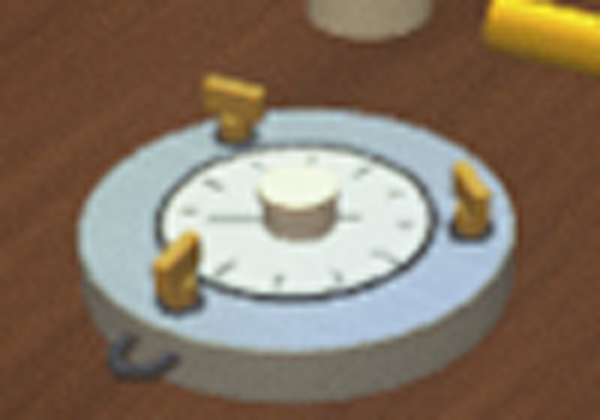

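```bash
cat > m.py <<'E'
from h import *
c=load("top0.npz");f=c["frame"];hsv=cv2.cvtColor(f,cv2.COLOR_RGB2HSV).astype(int)
g=cv2.cvtColor(f,cv2.COLOR_RGB2GRAY).astype(float)
# dark ring: radial minimum about approx centre
pts=[];rim=[]
for a in np.radians(np.arange(0,360,3)):
    r=np.arange(24,36,.1); x=250.8+r*np.cos(a);y=234.8+r*np.sin(a)*.98
    v=cv2.remap(g.astype(np.float32),x.astype(np.float32)[None],y.astype(np.float32)[None],cv2.INTER_CUBIC)[0]
    i=v.argmin(); 
    if v[i]<150 and 2<i<len(r)-3: pts.append((x[i],y[i]))
P=onplane(c,pts,0.036)[:,:2]
def circ(P):
    for _ in range(5):
        A=np.c_[2*P,np.ones(len(P))];s=np.linalg.lstsq(A,(P**2).sum(1),rcond=None)[0];R=np.sqrt(s[2]+s[0]**2+s[1]**2)
        e=abs(np.hypot(*(P-s[:2]).T)-R);P=P[e<max(.0015,2*e.std())]
    return s[:2],R,len(P),e.std()
print("ring",circ(P))
# bar top faces: bright brass
for nm,(x0,y0,x1,y1) in dict(n1=(278,230,302,248),n2=(218,255,236,278),n3=(226,186,244,206)).items():
    h=f[y0:y1,x0:x1].astype(int);print(nm)
    br=(h[...,0]-h[...,2]); 
    for row in range(y1-y0): print(y0+row,' '.join('%4d'%v for v in br[row]), '|',' '.join('%3d'%v for v in h[row,:,0]))
E
python3 m.py
```

```text
ring (array([0.55167628, 0.04466263]), np.float64(0.0722558684288663), 116, np.float64(0.00010679525791165722))
n1
230    0    1  -10   -4  -21  -13  -11  -12  -12  -13  -11  -11  -12  -12  -13  -13  -13  -13  -14  -12  -10   17   60   67 | 248 248 153 110 191 228 230 228 227 226 228 228 227 227 225 224 225 224 224 229 227 154 136 137
231    0    0   -9   -5  -16  -14  -11  -12  -12  -12  -12  -12  -12  -12  -12  -13  -13  -13  -13  -13  -10   18   62   67 | 248 252 177 109 157 225 230 228 227 227 228 228 227 227 226 225 225 224 225 228 227 155 137 138
232    0    0   -6   -8  -13  -14  -11  -12  -12  -12  -12  -13  -12  -13  -13  -13  -13  -14  -13  -13  -11   17   62   68 | 248 252 203 116 152 225 230 228 228 228 229 228 228 227 226 225 225 223 225 228 226 154 137 139
233   -1    1   -4   -8  -14  -14  -12  -12  -14  -14  -16  -17  -19  -16  -15  -14  -14  -14  -15  -14  -11   17   62   70 | 247 252 199 114 152 226 230 229 226 228 226 216 211 224 225 225 225 224 224 228 226 155 138 141
234   -1    0   -3   -8  -16  -16  -14  -16  -27  -28  -21  -10  -13  -21  -25  -16  -15  -15  -1
[... 9540 characters left out ...]
 194 145 107 137 215 224 222
202  -12  -13   -8   48  106  128  120   81   46   81   68   45    6  -13  -22  -13  -12  -12 | 223 224 225 229 241 242 201 147 136 173 158 129 104 110 182 223 224 223
203  -13  -12  -13    5   66   98   62   22   -2    8    0   -4  -10  -13  -14  -13  -12  -12 | 222 225 226 221 215 203 157 124 108 115 112 105 106 147 218 226 224 223
204  -12  -12  -12  -12   -9    6  -12  -18  -16  -14  -19  -18  -20  -16  -12  -13  -14   -7 | 222 225 226 224 219 213 212 186 157 137 155 158 204 215 227 224 189 175
205  -12  -11  -12  -12  -14  -11  -13  -14  -13  -14  -15  -15  -13  -16  -16  -15  -12   -9 | 222 226 226 225 224 225 225 222 220 219 219 217 224 189 181 153 125 125
```

```bash
cat > m2.py <<'E'
from h import *
c=load("top0.npz");C=np.array([.55168,.04466])
B=dict(n1=[(281.3,237.8),(297.2,236.8)],n2=[(223.6,257.1),(224.5,273.05)],n3=[(239.25,190.25),(229.05,202.5)])
phis=[];
for i,(k,v) in enumerate(B.items()):
    P=onplane(c,v,.067)[:,:2];m=P.mean(0);d=P[1]-P[0];r=m-C
    a=np.degrees(np.arctan2(r[1],r[0]));phis.append((a+120*i)%360)
    print(k,m.round(4),"len",np.hypot(*d).round(4),"ang",np.degrees(np.arctan2(d[1],d[0])).round(1)%180,"R",np.hypot(*r).round(4),"phi",a.round(2),"phi0",phis[-1])
p=np.mean(phis);print(p)
for i in range(3):
    a=np.radians(p-120*i);print(i+1,(C+.092*np.array([np.cos(a),np.sin(a)])).round(4))
E
python3 m2.py
```

```text
n1 [ 0.5408 -0.0462] len 0.0362 ang 93.7 R 0.0915 phi -96.82 phi0 263.17764185600635
n2 [0.4777 0.1004] len 0.0358 ang 4.699999999999989 R 0.0926 phi 142.98 phi0 262.97561847768975
n3 [0.6358 0.0811] len 0.037 ang 141.6 R 0.0916 phi 23.42 phi0 263.41969973569786
263.19098668979797
1 [ 0.5408 -0.0467]
2 [0.478  0.0998]
3 [0.6362 0.0809]
```

```bash
cat > g.py <<'E'
import sys,numpy as np
from rig import monitor
from scipy.spatial.transform import Rotation as R
def st(p=True):
    s=monitor.state();r=R.from_quat(s["eef_rot"]);M=r.as_matrix()
    psi=np.degrees(np.arctan2(M[1,1],M[0,1]))
    if p: print("t%.2f pos"%s["time_s"],np.round(s["position"],4),"psi %.2f"%psi,"tilt",np.round(M[:2,2],4),"q",np.round(s["joint_pos"],3)[[0,4,5]],"F",np.round(s["ft_force"],1),"M",np.round(s["moment"],3),"w %.4f"%s["width"])
    return s,r,psi
def to(x,y,z,psi=None,dpsi=None):
    s,r,p=st(); 
    if psi is None: psi=p+dpsi
    t=np.radians(psi)
    Y=np.array([np.cos(t),np.sin(t),0]);Z=np.array([0,0,-1.]);X=np.cross(Y,Z)
    T=R.from_matrix(np.c_[X,Y,Z])
    print("shift",np.round(r.inv().apply(np.array([x,y,z])-s["position"])/.5,4),"turn",np.round((r.inv()*T).as_rotvec()/np.pi,4))
if __name__=="__main__":
    a=[float(v) for v in sys.argv[1:]]
    to(*a) if a else st()
E
python3 g.py .5408 -.0465 .15 183.7
```

```text
t0.10 pos [0.1884 0.5165 0.2307] psi 69.96 tilt [-0.0006 -0.001 ] q [1.068 0.    1.418] F [-0.  -0.1  0.4] M [ 0.006 -0.017  0.045] w 0.0854
shift [-1.0481 -0.8161  0.1622] turn [-2.000e-04 -4.000e-04 -6.319e-01]
```

drive_tool --series '[[[-0.09,-0.07,0],[0,0,-0.05],0.5],[[-0.18,-0.14,0],[0,0,-0.1],0.5],[[-0.27,-0.21,0],[0,0,-0.15],0.5],[[-0.36,-0.28,0],[0,0,-0.2],0.5],[[-0.45,-0.35,0],[0,0,-0.25],0.5]]' --squeeze 100

```text
time_s: 0.72
position: [0.3384, 0.2773, 0.2312]
eef_rot: [-0.213, 0.977, -0.0, -0.0]
ft_force: [0.2, 0.0, -0.4]
width: 0.0426
```

```bash
python3 g.py .5408 -.0465 .15 183.7
```

```text
t0.72 pos [0.3384 0.2773 0.2312] psi 114.57 tilt [-0.0001 -0.0001] q [ 0.494 -0.     0.066] F [ 0.2  0.  -0.4] M [ 0.037 -0.071  0.058] w 0.0426
shift [-0.099  -0.7573  0.1624] turn [ 0.     -0.     -0.3841]
```

drive_tool --series '[[[-0.015,-0.11,0],[0,0,-0.05],0.5],[[-0.03,-0.22,0],[0,0,-0.1],0.5],[[-0.045,-0.33,0],[0,0,-0.15],0.5],[[-0.06,-0.44,0],[0,0,-0.2],0.5],[[-0.07,-0.55,0.05],[0,0,-0.25],0.5]]'

```text
time_s: 1.35
position: [0.4843, 0.0411, 0.2072]
eef_rot: [-0.571, 0.821, -0.001, 0.001]
ft_force: [1.5, 0.2, -0.4]
width: 0.0425
```

```bash
python3 g.py .5408 -.0465 .12 183.7
```

```text
t1.35 pos [0.4843 0.0411 0.2072] psi 159.58 tilt [ 0.0032 -0.0001] q [-0.088  0.    -1.303] F [ 1.5  0.2 -0.4] M [ 0.014 -0.064  0.006] w 0.0425
shift [ 0.1249 -0.1665  0.1749] turn [-1.00e-03  1.00e-04 -1.34e-01]
```

drive_tool --series '[[[0.06,-0.08,0.08],[0,0,-0.05],0.45],[[0.125,-0.166,0.16],[0,0,-0.1],0.45],[[0.125,-0.166,0.175],[0,0,-0.134],0.45],[[0.125,-0.166,0.175],[0,0,-0.134],0.45]]'

```text
time_s: 1.85
position: [0.5376, -0.0454, 0.1175]
eef_rot: [0.727, -0.687, -0.001, 0.001]
ft_force: [-0.2, 0.3, 0.7]
width: 0.0381
```

```bash
python3 g.py .5408 -.0465 .050 183.7;  python3 - <<'E'
from rig import capture
import cv2
c=capture("top");f=c["frame"][160:300,180:340,::-1];cv2.imwrite("pics/t1.png",cv2.resize(f,None,fx=5,fy=4.2))
c=capture("scene");f=c["frame"][160:250,210:330,::-1];cv2.imwrite("pics/s1.png",cv2.resize(f,None,fx=6,fy=6))
E
```

```text
t1.85 pos [ 0.5376 -0.0454  0.1175] psi -176.73 tilt [-0.003   0.0008] q [-0.24   0.    -1.868] F [-0.2  0.3  0.7] M [-0.026  0.009 -0.026] w 0.0381
shift [ 0.0027 -0.0068  0.135 ] turn [ 0.0009  0.0003 -0.0024]
```

View pics/s1.png

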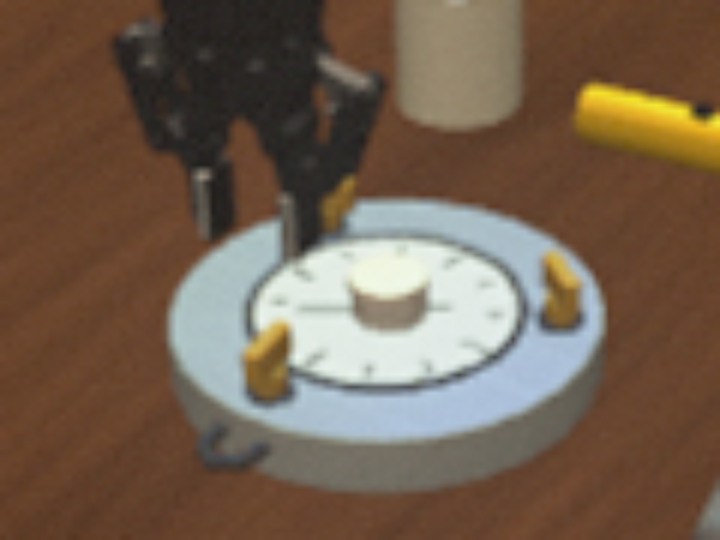

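```bash
python3 g.py .5408 -.0465 .050 183.7
```

```text
t1.95 pos [ 0.538  -0.0446  0.1193] psi -176.74 tilt [-0.      0.0001] q [-0.238  0.    -1.866] F [ 0.5 -0.5 -0.9] M [-0.002 -0.014 -0.005] w 0.0386
shift [ 0.0041 -0.0053  0.1385] turn [ 0.      0.     -0.0024]
```

View pics/t1.png

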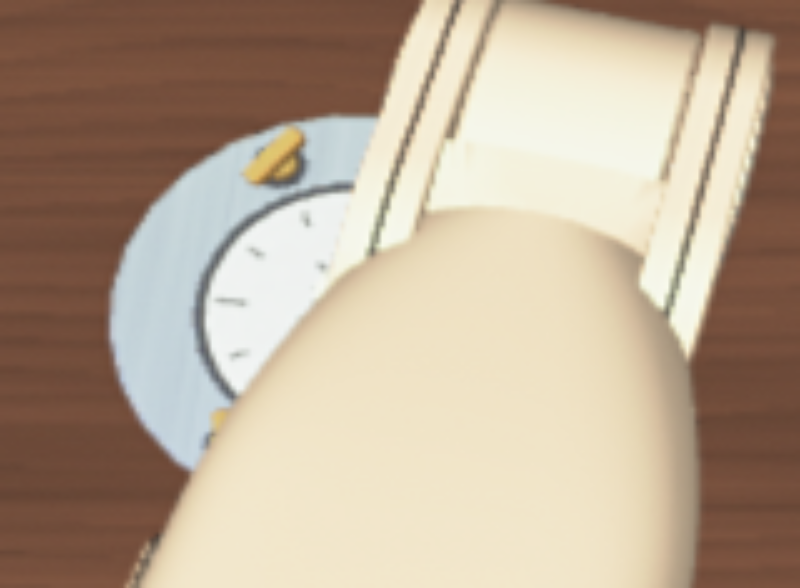

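drive_tool --series '[[[0.004,-0.005,0.05],[0,0,-0.002],0.4],[[0.004,-0.005,0.11],[0,0,-0.002],0.4],[[0.004,-0.005,0.137],[0,0,-0.002],0.4],[[0.004,-0.005,0.137],[0,0,-0.002],0.4]]'

```text
time_s: 2.45
position: [0.5406, -0.0463, 0.0506]
eef_rot: [0.73, -0.684, -0.0, 0.0]
ft_force: [-0.1, -0.3, -0.3]
width: 0.034
```

```bash
python3 g.py .5408 -.0465 .050 183.7;  python3 - <<'E'
from rig import capture
import cv2
c=capture("scene");f=c["frame"][160:250,210:330,::-1];cv2.imwrite("pics/s2.png",cv2.resize(f,None,fx=6,fy=6))
E
```

```text
t2.45 pos [ 0.5406 -0.0463  0.0506] psi -176.25 tilt [-0.0005  0.0001] q [-0.24  -0.    -1.876] F [-0.1 -0.3 -0.3] M [ 0.    -0.024  0.021] w 0.0340
shift [ 0.0005 -0.0005  0.0012] turn [0.0001 0.     0.0003]
```

View pics/s2.png

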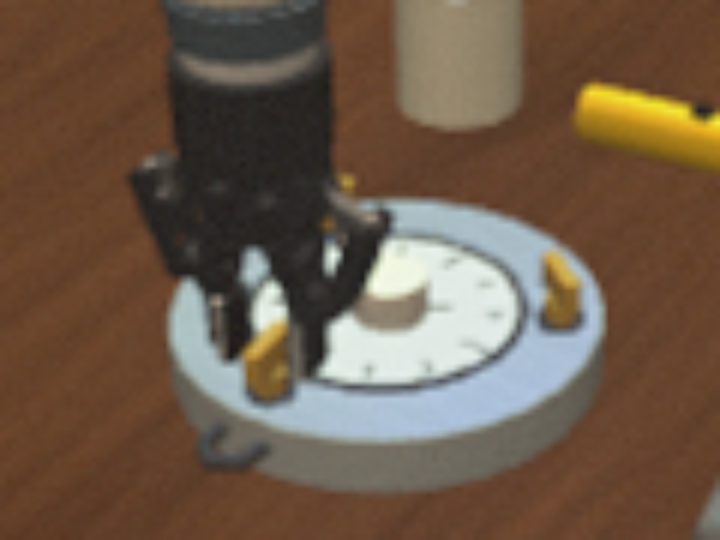

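drive_tool --series '[[[0,0,0],[0,0,0],0],[[0,0,0],[0,0,0],0],[[0,0,0],[0,0,0],0],[[0,0,0],[0,0,0],0]]' --squeeze 100

```text
time_s: 3.0
position: [0.5391, -0.047, 0.0519]
eef_rot: [0.73, -0.684, -0.0, 0.001]
ft_force: [-12.5, -0.4, 14.6]
width: 0.0075
```

```bash
python3 g.py .5408 -.0465 .050 183.7;  python3 - <<'E'
from rig import capture
import cv2
c=capture("scene");f=c["frame"][160:250,210:330,::-1];cv2.imwrite("pics/s3.png",cv2.resize(f,None,fx=6,fy=6))
E
```

```text
t3.00 pos [ 0.5391 -0.047   0.0519] psi -176.28 tilt [-0.0019 -0.001 ] q [-2.410e-01 -1.000e-03 -1.877e+00] F [-12.5  -0.4  14.6] M [-0.175  2.502 -0.027] w 0.0075
shift [-0.0007 -0.0034  0.0038] turn [ 0.0006 -0.0003  0.0001]
```

View pics/s3.png

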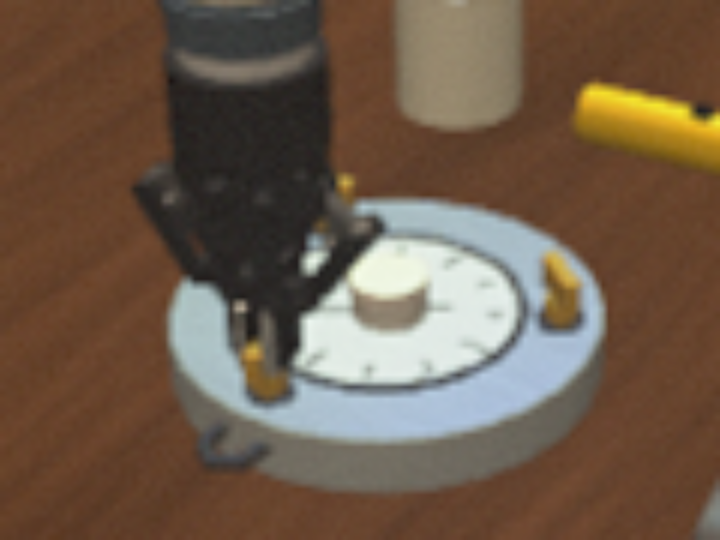

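drive_tool --series '[[[0,0,0],[0,0,0],0.2],[[0,0.004,-0.005],[0,0,0],0.2],[[0,0.005,-0.005],[0,0,0],0],[[0,0.005,-0.005],[0,0,0],0],[[0,0.005,-0.005],[0,0,0],0]]' --squeeze 100

```text
time_s: 3.68
position: [0.5389, -0.047, 0.0539]
eef_rot: [0.73, -0.684, 0.001, -0.0]
ft_force: [-2.4, 0.6, 8.4]
width: 0.0073
```

```bash
python3 g.py
```

```text
t3.67 pos [ 0.5389 -0.047   0.0539] psi -176.25 tilt [ 0.0018 -0.0003] q [-0.242  0.    -1.878] F [-2.4  0.6  8.4] M [ 0.163  0.342 -0.058] w 0.0073
```

drive_tool --series '[[[0,0,0],[0,0,0.05],0],[[0,0,0],[0,0,0.05],0],[[0,0,0],[0,0,0.05],0]]'

```text
time_s: 4.05
position: [0.5386, -0.047, 0.0539]
eef_rot: [-0.674, 0.739, -0.001, 0.0]
ft_force: [-3.3, 0.3, 9.0]
width: 0.007
```

```bash
python3 g.py
```

```text
t4.05 pos [ 0.5386 -0.047   0.0539] psi 174.73 tilt [ 0.0012 -0.0003] q [-0.242 -0.    -1.721] F [-3.3  0.3  9. ] M [ 0.08   0.652 -0.287] w 0.0070
```

drive_tool --series '[[[0,0,0],[0,0,0.03],0],[[0,0,0],[0,0,0.03],0],[[0,0,0],[0,0,0.03],0]]'

```text
time_s: 4.42
position: [0.5385, -0.047, 0.0539]
eef_rot: [-0.638, 0.77, -0.0, 0.0]
ft_force: [-3.4, 0.1, 10.0]
width: 0.0073
```

```bash
python3 g.py
```

```text
t4.42 pos [ 0.5385 -0.047   0.0539] psi 169.35 tilt [ 0.001  -0.0004] q [-0.242 -0.    -1.627] F [-3.4  0.1 10. ] M [ 0.147  0.774 -0.029] w 0.0073
```

drive_tool --series '[[[0,0,0],[0,0,0.03],0],[[0,0,0],[0,0,0.03],0],[[0,0,0],[0,0,0.03],0]]'

```text
time_s: 4.8
position: [0.5383, -0.0469, 0.0539]
eef_rot: [-0.601, 0.799, -0.0, 0.0]
ft_force: [-4.9, 1.2, 10.9]
width: 0.0068
```

```bash
python3 g.py
```

```text
t4.80 pos [ 0.5383 -0.0469  0.0539] psi 163.95 tilt [ 0.0007 -0.0003] q [-0.242 -0.    -1.533] F [-4.9  1.2 10.9] M [ 0.149  0.93  -0.005] w 0.0068
```

drive_tool --series '[[[0,0,0],[0,0,0.03],0],[[0,0,0],[0,0,0.03],0]]'

```text
time_s: 5.05
position: [0.5381, -0.0469, 0.0539]
eef_rot: [-0.563, 0.827, -0.0, 0.0]
ft_force: [-4.7, 0.7, 10.8]
width: 0.0074
```

```bash
python3 - <<'E'
from g import st
from rig import capture
import cv2
st();c=capture("scene");st();capture("scene");st()
f=c["frame"][160:250,210:330,::-1];cv2.imwrite("pics/s4.png",cv2.resize(f,None,fx=6,fy=6))
E
```

```text
t5.05 pos [ 0.5381 -0.0469  0.0539] psi 158.48 tilt [ 0.0004 -0.0002] q [-0.242 -0.    -1.438] F [-4.7  0.7 10.8] M [ 0.133  1.111 -0.025] w 0.0074
t5.10 pos [ 0.5381 -0.0469  0.0539] psi 158.54 tilt [ 0.0004 -0.0002] q [-0.242 -0.    -1.438] F [-5.4  0.7 11.6] M [ 0.178  1.105 -0.025] w 0.0069
t5.15 pos [ 0.5381 -0.0469  0.0539] psi 158.55 tilt [ 0.0004 -0.0003] q [-0.242 -0.    -1.439] F [-6.2  1.4 10.8] M [ 0.181  1.116 -0.023] w 0.0074
```

View pics/s4.png

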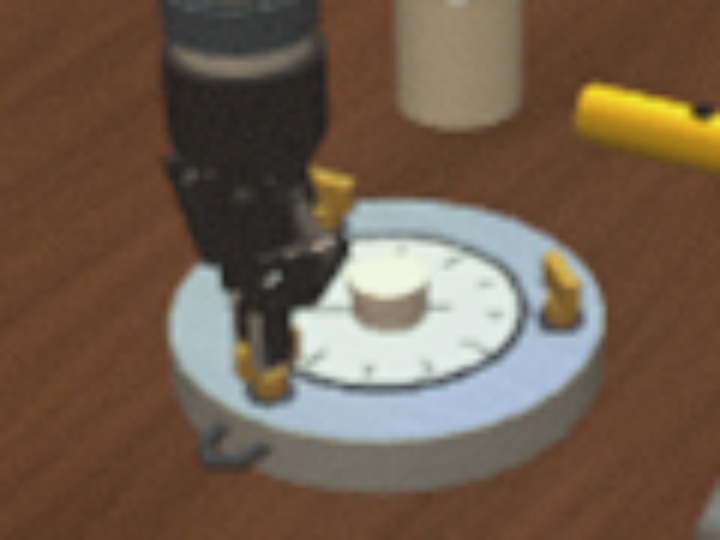

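drive_tool --series '[[[0,0,0],[0,0,0.03],0],[[0,0,0],[0,0,0.03],0],[[0,0,0],[0,0,0.03],0]]'

```text
time_s: 5.52
position: [0.5379, -0.0468, 0.0539]
eef_rot: [-0.524, 0.852, -0.0, 0.0]
ft_force: [-5.2, 0.9, 12.4]
width: 0.0067
```

```bash
python3 g.py
```

```text
t5.53 pos [ 0.5379 -0.0468  0.0539] psi 153.15 tilt [ 0.0001 -0.0001] q [-0.242 -0.    -1.344] F [-5.2  0.9 12.4] M [2.490e-01 1.255e+00 1.000e-03] w 0.0067
```

drive_tool --series '[[[0,0,0],[0,0,0.03],0],[[0,0,0],[0,0,0.03],0],[[0,0,0],[0,0,0.03],0]]'

```text
time_s: 5.9
position: [0.5378, -0.0468, 0.0539]
eef_rot: [-0.483, 0.876, 0.0, -0.0]
ft_force: [-6.9, 1.2, 13.0]
width: 0.0069
```

```bash
python3 g.py
```

```text
t5.90 pos [ 0.5378 -0.0468  0.0539] psi 147.75 tilt [-0.0001  0.    ] q [-0.242 -0.    -1.25 ] F [-6.9  1.2 13. ] M [ 0.252  1.42  -0.031] w 0.0069
```

drive_tool --series '[[[0,0,0],[0,0,0.03],0],[[0,0,0],[0,0,0.03],0],[[0,0,0],[0,0,0.03],0]]'

```text
time_s: 6.28
position: [0.5377, -0.0467, 0.0539]
eef_rot: [-0.441, 0.897, 0.0, -0.0]
ft_force: [-6.4, 2.5, 12.7]
width: 0.007
```

```bash
python3 g.py
```

```text
t6.28 pos [ 0.5377 -0.0467  0.0539] psi 142.36 tilt [-0.0003  0.0002] q [-0.242  0.    -1.156] F [-6.4  2.5 12.7] M [ 0.386  1.465 -0.054] w 0.0070
```

drive_tool --series '[[[0,0,0],[0,0,0.03],0],[[0,0,0],[0,0,0.03],0],[[0,0,0],[0,0,0.03],0]]'

```text
time_s: 6.65
position: [0.5375, -0.0465, 0.0539]
eef_rot: [-0.398, 0.917, 0.0, -0.0]
ft_force: [-7.2, 1.8, 14.2]
width: 0.0072
```

```bash
python3 g.py
```

```text
t6.65 pos [ 0.5375 -0.0465  0.0539] psi 136.96 tilt [-0.0006  0.0004] q [-0.242  0.    -1.062] F [-7.2  1.8 14.2] M [ 0.457  1.607 -0.023] w 0.0072
```

drive_tool --series '[[[0,0,0],[0,0,0.03],0],[[0,0,0],[0,0,0.03],0],[[0,0,0],[0,0,0.03],0]]'

```text
time_s: 7.02
position: [0.5374, -0.0464, 0.0539]
eef_rot: [-0.355, 0.935, 0.0, -0.0]
ft_force: [-8.1, 3.0, 13.8]
width: 0.0069
```

```bash
python3 g.py
```

```text
t7.03 pos [ 0.5374 -0.0464  0.0539] psi 131.57 tilt [-0.0008  0.0006] q [-0.242  0.    -0.967] F [-8.1  3.  13.8] M [ 0.585  1.717 -0.023] w 0.0069
```

drive_tool --series '[[[0,0,0],[0,0,0.03],0],[[0,0,0],[0,0,0.03],0],[[0,0,0],[0,0,0.03],0]]'

```text
time_s: 7.4
position: [0.5373, -0.0463, 0.0539]
eef_rot: [-0.31, 0.951, 0.001, -0.0]
ft_force: [-8.9, 2.0, 14.6]
width: 0.0071
```

```bash
python3 g.py
```

```text
t7.40 pos [ 0.5373 -0.0463  0.0539] psi 126.17 tilt [-0.0009  0.0008] q [-0.242  0.001 -0.873] F [-8.9  2.  14.6] M [ 0.75   1.755 -0.031] w 0.0071
```

drive_tool --series '[[[0,0,0],[0,0,0.03],0],[[0,0,0],[0,0,0.03],0],[[0,0,0],[0,0,0.03],0]]'

```text
time_s: 7.78
position: [0.5372, -0.0462, 0.0539]
eef_rot: [-0.265, 0.964, 0.001, -0.0]
ft_force: [-8.5, 4.0, 15.7]
width: 0.007
```

```bash
python3 g.py
```

```text
t7.78 pos [ 0.5372 -0.0462  0.0539] psi 120.77 tilt [-0.0011  0.0011] q [-0.242  0.001 -0.779] F [-8.5  4.  15.7] M [ 0.868  1.911 -0.047] w 0.0070
```

drive_tool --series '[[[0.002,0.0024,-0.002],[0,0,0.03],0],[[0.002,0.0024,-0.002],[0,0,0.03],0],[[0.002,0.0024,-0.002],[0,0,0.03],0]]'

```text
time_s: 8.15
position: [0.5369, -0.046, 0.054]
eef_rot: [-0.22, 0.975, 0.0, 0.0]
ft_force: [-0.6, 6.2, 1.4]
width: 0.0069
```

```bash
python3 g.py; python3 -c "
from rig import monitor;print(monitor.state()['effort'])"
```

```text
t8.15 pos [ 0.5369 -0.046   0.054 ] psi 115.47 tilt [0.0002 0.0009] q [-0.242  0.001 -0.686] F [-0.6  6.2  1.4] M [ 0.909 -0.064  0.049] w 0.0069
[ -2.5533434  -56.81319237  28.96375     -0.35349989  -1.30527511
   0.06930652]
```

drive_tool --series '[[[0,0,0],[0,0,0.03],0],[[0,0,0],[0,0,0.03],0],[[0,0,0],[0,0,0.03],0]]'

```text
time_s: 8.52
position: [0.5369, -0.0458, 0.054]
eef_rot: [-0.174, 0.985, 0.001, 0.0]
ft_force: [0.7, 5.2, 1.5]
width: 0.0066
```

```bash
python3 g.py; python3 -c "
from rig import monitor;print(monitor.state()['effort'])"
```

```text
t8.53 pos [ 0.5369 -0.0458  0.054 ] psi 110.06 tilt [0.0002 0.0012] q [-0.242  0.001 -0.592] F [0.7 5.2 1.5] M [ 1.056 -0.007  0.108] w 0.0066
[ -3.05876769 -56.5876615   29.10664916  -0.50117383  -1.51253488
   0.12237808]
```

drive_tool --series '[[[0,0,0],[0,0,0.03],0],[[0,0,0],[0,0,0.03],0],[[0,0,0],[0,0,0.03],0]]'

```text
time_s: 8.9
position: [0.5368, -0.0457, 0.054]
eef_rot: [-0.128, 0.992, 0.001, 0.0]
ft_force: [-1.2, 6.1, 1.9]
width: 0.0072
```

```bash
python3 g.py; python3 -c "
from rig import monitor;print(monitor.state()['effort'])"
```

```text
t8.90 pos [ 0.5368 -0.0457  0.054 ] psi 104.67 tilt [0.0001 0.0015] q [-0.242  0.001 -0.498] F [-1.2  6.1  1.9] M [ 1.285 -0.007  0.111] w 0.0072
[ -3.47783938 -56.45527482  29.22119737  -0.63724251  -1.722426
   0.12533129]
```

drive_tool --series '[[[0,0,0],[0,0,0.03],0],[[0,0,0],[0,0,0.03],0],[[0,0,0],[0,0,0.03],0]]'

```text
time_s: 9.28
position: [0.5368, -0.0455, 0.054]
eef_rot: [-0.081, 0.997, 0.001, 0.0]
ft_force: [-0.0, 7.5, 2.3]
width: 0.0065
```

```bash
python3 g.py; python3 -c "
from rig import monitor;print(monitor.state()['effort'])"
```

```text
t9.28 pos [ 0.5368 -0.0455  0.054 ] psi 99.28 tilt [-0.      0.0018] q [-0.241  0.002 -0.403] F [-0.   7.5  2.3] M [1.446 0.024 0.079] w 0.0065
[ -3.91548738 -56.34681702  29.31563079  -0.7496392   -1.9438418
   0.13069594]
```

drive_tool --series '[[[0,0,0],[0,0,0.03],0],[[0,0,0],[0,0,0.03],0],[[0,0,0],[0,0,0.03],0]]'

```text
time_s: 9.65
position: [0.5368, -0.0454, 0.054]
eef_rot: [-0.034, 0.999, 0.001, 0.0]
ft_force: [0.6, 7.9, 3.1]
width: 0.0071
```

```bash
python3 g.py; python3 -c "
from rig import monitor;print(monitor.state()['effort'])"
```

```text
t9.65 pos [ 0.5368 -0.0454  0.054 ] psi 93.89 tilt [0.     0.0021] q [-0.241  0.002 -0.309] F [0.6 7.9 3.1] M [1.617 0.066 0.099] w 0.0071
[ -4.36657593 -56.26276731  29.38826859  -0.83745321  -2.17623085
   0.13615748]
```

drive_tool --series '[[[0,0,0],[0,0,0.03],0],[[0,0,0],[0,0,0.03],0],[[0,0,0],[0,0,0.03],0]]'

```text
time_s: 10.02
position: [0.5368, -0.0452, 0.054]
eef_rot: [0.013, 1.0, 0.001, 0.0]
ft_force: [-0.8, 8.4, 2.5]
width: 0.0072
```

```bash
python3 g.py; python3 -c "
from rig import monitor;print(monitor.state()['effort'])"
```

```text
t10.03 pos [ 0.5368 -0.0452  0.054 ] psi 88.49 tilt [0.0001 0.0024] q [-0.241  0.002 -0.215] F [-0.8  8.4  2.5] M [1.805 0.074 0.124] w 0.0072
[ -4.83043715 -56.20584369  29.43899632  -0.89960949  -2.41754405
   0.14158951]
```

drive_tool --series '[[[0,0.004,0],[0,0,0.02],0],[[0,0.004,0],[0,0,0.02],0],[[0,0.004,0],[0,0,0.02],0]]'

```text
time_s: 10.4
position: [0.5368, -0.0448, 0.054]
eef_rot: [0.045, 0.999, -0.0, -0.0]
ft_force: [-1.7, -1.0, 2.6]
width: 0.0073
```

```bash
python3 g.py; python3 -c "
from rig import monitor;print(monitor.state()['effort'])"
```

```text
t10.40 pos [ 0.5368 -0.0448  0.054 ] psi 84.84 tilt [-0.0002 -0.0007] q [-0.239 -0.001 -0.149] F [-1.7 -1.   2.6] M [-0.455  0.419  0.204] w 0.0073
[  0.83705027 -56.1651063   28.92374575  -0.56663806   0.6948049
   0.25148325]
```

drive_tool --series '[[[0,0,0],[0,0,0.02],0],[[0,0,0],[0,0,0.02],0],[[0,0,0],[0,0,0.02],0]]'

```text
time_s: 10.78
position: [0.5368, -0.0447, 0.054]
eef_rot: [0.076, 0.997, -0.0, -0.0]
ft_force: [-2.8, -2.0, 3.5]
width: 0.007
```

```bash
python3 g.py; python3 -c "
from rig import monitor;print(monitor.state()['effort'])"
```

```text
t10.78 pos [ 0.5368 -0.0447  0.054 ] psi 81.23 tilt [-0.0001 -0.0005] q [-0.239 -0.    -0.086] F [-2.8 -2.   3.5] M [-0.557  0.579  0.234] w 0.0070
[  1.09475937 -55.74658155  28.82663906  -0.68115285   0.8824352
   0.23395202]
```

drive_tool --series '[[[0,0,0],[0,0,-0.05],0],[[0,0,0],[0,0,-0.11],0],[[0,0,0],[0,0,-0.08],0],[[0,0,0],[0,0,-0.08],0],[[0,0,0],[0,0,-0.08],0]]'

```text
time_s: 11.4
position: [0.5368, -0.0451, 0.054]
eef_rot: [-0.049, 0.999, -0.001, -0.0]
ft_force: [-2.1, -5.0, 2.9]
width: 0.007
```

```bash
python3 g.py; python3 -c "
from rig import monitor;print(monitor.state()['effort'])"
```

```text
t11.40 pos [ 0.5368 -0.0451  0.054 ] psi 95.59 tilt [-0.0001 -0.0014] q [-0.239 -0.001 -0.337] F [-2.1 -5.   2.9] M [-1.054  0.616  0.132] w 0.0070
[  2.44430646 -55.8376801   28.72810006  -0.56658687   1.55392986
   0.16945905]
```

drive_tool --series '[[[0,0,0],[0,0,0.03],0],[[0,0,0],[0,0,0.03],0],[[0,0,0],[0,0,0.03],0]]'

```text
time_s: 11.78
position: [0.5368, -0.0449, 0.054]
eef_rot: [-0.003, 1.0, -0.0, -0.0]
ft_force: [-3.4, -3.8, 3.3]
width: 0.0064
```

```bash
python3 g.py; python3 -c "
from rig import monitor;print(monitor.state()['effort'])"
```

```text
t11.78 pos [ 0.5368 -0.0449  0.054 ] psi 90.29 tilt [-0.0001 -0.001 ] q [-0.239 -0.001 -0.244] F [-3.4 -3.8  3.3] M [-1.022  0.566  0.02 ] w 0.0064
[  2.52774887 -55.64283013  28.7279892   -0.65401694   1.55757822
   0.0699735 ]
```

drive_tool --series '[[[0,0,0],[0,0,0.015],0],[[0,0,0],[0,0,0.015],0],[[0,0,0],[0,0,0.015],0]]'

```text
time_s: 12.15
position: [0.5368, -0.0448, 0.054]
eef_rot: [0.021, 1.0, -0.0, -0.0]
ft_force: [-4.1, -4.4, 3.8]
width: 0.0071
```

```bash
python3 g.py; python3 -c "
from rig import monitor;print(monitor.state()['effort'])"
```

```text
t12.15 pos [ 0.5368 -0.0448  0.054 ] psi 87.62 tilt [-0.0001 -0.0009] q [-0.239 -0.001 -0.197] F [-4.1 -4.4  3.8] M [-0.978  0.644  0.259] w 0.0071
[  2.19549224 -55.6300807   28.74014318  -0.67002822   1.49028864
   0.25955885]
```

drive_tool --series '[[[0,0,0],[0,0,0.015],0],[[0,0,0],[0,0,0.015],0],[[0,0,0],[0,0,0.015],0]]'

```text
time_s: 12.52
position: [0.5368, -0.0448, 0.054]
eef_rot: [0.044, 0.999, -0.0, -0.0]
ft_force: [-2.5, -4.4, 3.5]
width: 0.007
```

```bash
python3 g.py; python3 -c "
from rig import monitor;print(monitor.state()['effort'])"
```

```text
t12.53 pos [ 0.5368 -0.0448  0.054 ] psi 84.92 tilt [-0.0001 -0.0007] q [-0.239 -0.001 -0.15 ] F [-2.5 -4.4  3.5] M [-0.967  0.593  0.287] w 0.0070
[  2.22861975 -55.50138474  28.7177217   -0.71094051   1.5162161
   0.25829419]
```

drive_tool --series '[[[0,0,0],[0,0,0.05],0],[[0,0,0],[0,0,0.1],0],[[0,0,0],[0,0,0.15],0],[[0,0,0],[0,0,0.2],0],[[0,0,0],[0,0,0.25],0]]'

```text
time_s: 13.15
position: [0.5374, -0.0436, 0.054]
eef_rot: [0.425, 0.905, 0.001, 0.0]
ft_force: [1.3, 1.7, 1.4]
width: 0.0068
```

```bash
python3 g.py; python3 -c "
from rig import monitor;print(monitor.state()['effort'])"
```

```text
t13.15 pos [ 0.5374 -0.0436  0.054 ] psi 39.70 tilt [0.0012 0.0018] q [-0.238  0.002  0.64 ] F [1.3 1.7 1.4] M [ 0.477 -0.117  0.525] w 0.0068
[ -1.85851593 -56.37693644  28.00067782   0.10593706  -0.67633107
  -1.56339906]
```

drive_tool --series '[[[0,0,0],[0,0,0.05],0],[[0,0,0],[0,0,0.1],0],[[0,0,0],[0,0,0.15],0],[[0,0,0],[0,0,0.194],0],[[0,0,0],[0,0,0.194],0]]'

```text
time_s: 13.78
position: [0.5384, -0.0432, 0.054]
eef_rot: [0.676, 0.737, 0.002, 0.0]
ft_force: [5.8, 5.1, -1.3]
width: 0.0072
```

```bash
python3 g.py; python3 -c "
from rig import monitor;print(monitor.state()['effort'])"
```

```text
t13.78 pos [ 0.5384 -0.0432  0.054 ] psi 4.96 tilt [0.003  0.0028] q [-0.237  0.003  1.247] F [ 5.8  5.1 -1.3] M [ 0.894 -0.99   0.061] w 0.0072
[ -2.70631336 -57.77810454  26.76940084   1.4939265   -1.60823766
   0.9131689 ]
```

drive_tool --series '[[[0,0,0],[0,0,0],0.35],[[0,0,0],[0,0,0],0.35],[[0,0,-0.02],[0,0,0],0.35],[[0,0,-0.1],[0,0,0],0.35],[[0,0,-0.14],[0,0,0],0.35]]'

```text
time_s: 14.4
position: [0.5375, -0.0446, 0.1264]
eef_rot: [0.677, 0.736, 0.001, 0.001]
ft_force: [0.5, -1.7, -0.1]
width: 0.0298
```

```bash
python3 g.py .4758 .1013 .10 94.7;  python3 - <<'E'
from rig import capture
import cv2
c=capture("scene");f=c["frame"][160:250,210:330,::-1];cv2.imwrite("pics/s5.png",cv2.resize(f,None,fx=6,fy=6))
E
```

```text
t14.40 pos [ 0.5375 -0.0446  0.1264] psi 4.86 tilt [ 0.0025 -0.0005] q [-0.238  0.     1.248] F [ 0.5 -1.7 -0.1] M [-0.048  0.01  -0.004] w 0.0298
shift [ 0.3012 -0.0985  0.0524] turn [ 4.000e-04  8.000e-04 -4.991e-01]
```

View pics/s5.png

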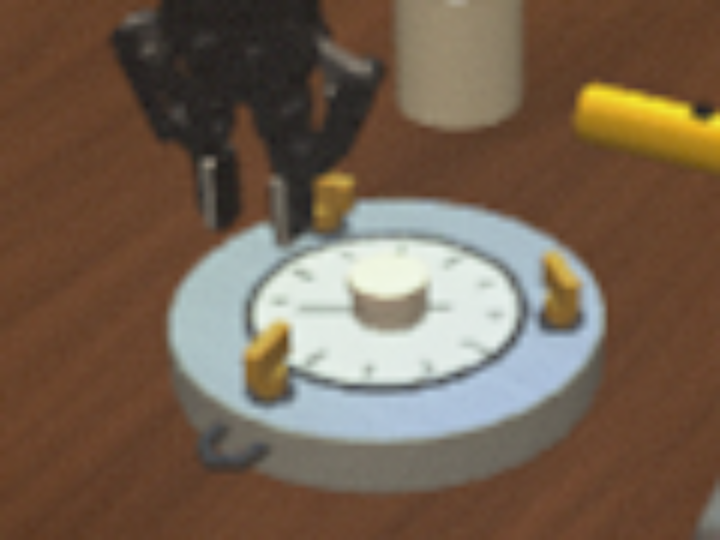

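drive_tool --series '[[[0.06,-0.02,0],[0,0,-0.055],0.4],[[0.12,-0.04,0],[0,0,-0.11],0.4],[[0.18,-0.06,0],[0,0,-0.165],0.4],[[0.24,-0.08,0],[0,0,-0.22],0.4],[[0.3,-0.098,0],[0,0,-0.275],0.4]]'

```text
time_s: 15.08
position: [0.4749, 0.1018, 0.1241]
eef_rot: [0.303, 0.953, 0.0, 0.0]
ft_force: [-0.5, 0.8, 0.7]
width: 0.0339
```

```bash
python3 g.py .4758 .1013 .10 94.7
```

```text
t15.07 pos [0.4749 0.1018 0.1241] psi 54.67 tilt [0.0003 0.0002] q [0.038 0.    0.655] F [-0.5  0.8  0.7] M [ 0.036  0.01  -0.025] w 0.0339
shift [-0.0021  0.0003  0.0482] turn [ 1.000e-04  1.000e-04 -2.224e-01]
```

drive_tool --series '[[[-0.002,0,0],[0,0,-0.055],0.4],[[-0.002,0,0],[0,0,-0.11],0.4],[[-0.002,0,0.02],[0,0,-0.165],0.4],[[-0.002,0,0.03],[0,0,-0.222],0.4],[[-0.002,0,0.04],[0,0,-0.222],0.4]]'

```text
time_s: 15.7
position: [0.4762, 0.1003, 0.1038]
eef_rot: [-0.037, 0.999, 0.0, 0.0]
ft_force: [-0.3, -0.2, -0.9]
width: 0.0343
```

```bash
python3 g.py .4758 .1013 .053 94.7
```

```text
t15.70 pos [0.4762 0.1003 0.1038] psi 94.24 tilt [0.0001 0.0001] q [ 0.035  0.    -0.039] F [-0.3 -0.2 -0.9] M [-0.045  0.003  0.044] w 0.0343
shift [0.0006 0.002  0.1017] turn [ 0.      0.     -0.0026]
```

drive_tool --series '[[[0.0006,0.002,0.06],[0,0,-0.0026],0.35],[[0.0006,0.002,0.1],[0,0,-0.0026],0.35],[[0.0006,0.002,0.1],[0,0,-0.0026],0.3]]'

```text
time_s: 16.08
position: [0.4749, 0.1012, 0.053]
eef_rot: [-0.04, 0.999, 0.0, -0.001]
ft_force: [0.3, -0.2, 0.2]
width: 0.0257
```

```bash
python3 g.py .4758 .1013 .053 94.7;  python3 - <<'E'
from rig import capture
import cv2
c=capture("scene");f=c["frame"][160:250,210:330,::-1];cv2.imwrite("pics/s6.png",cv2.resize(f,None,fx=6,fy=6))
E
```

```text
t16.07 pos [0.4749 0.1012 0.053 ] psi 94.56 tilt [-0.0025 -0.0001] q [ 0.037  0.    -0.043] F [ 0.3 -0.2  0.2] M [ 0.028 -0.015  0.003] w 0.0257
shift [-0.0017 -0.     -0.0001] turn [ 0.     -0.0008 -0.0008]
```

View pics/s6.png

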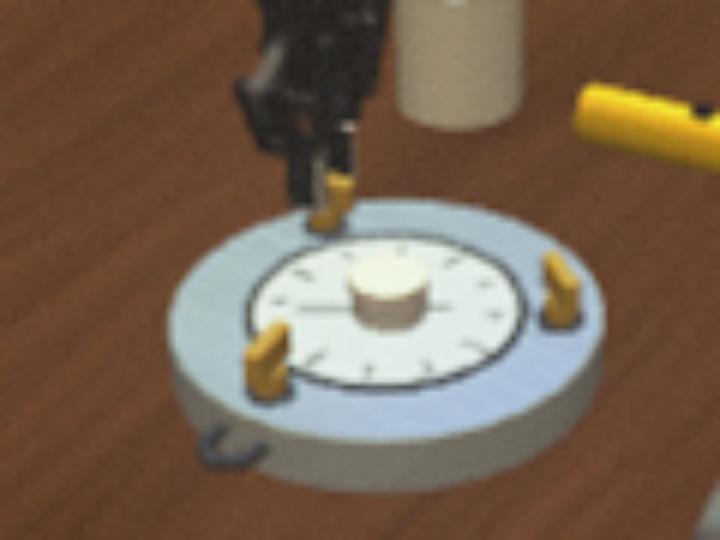

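drive_tool --series '[[[0,0,0],[0,0,0],0],[[0,0,0],[0,0,0],0],[[0,0,0],[0,0,0],0],[[0,0,0],[0,0,0],0]]'

```text
time_s: 16.62
position: [0.4764, 0.1014, 0.0551]
eef_rot: [-0.041, 0.999, 0.0, 0.001]
ft_force: [-1.6, 0.5, 6.6]
width: 0.0067
```

```bash
python3 g.py .4758 .1013 .053 94.7
```

```text
t16.62 pos [0.4764 0.1014 0.0551] psi 94.71 tilt [0.002  0.0003] q [ 0.037  0.    -0.045] F [-1.6  0.5  6.6] M [ 0.163  0.278 -0.161] w 0.0067
shift [ 0.0013 -0.0001  0.0042] turn [0.     0.0006 0.0001]
```

drive_tool --series '[[[0,0,0],[0,0,0],0.15],[[0.002,0,-0.002],[0,0,0],0.15],[[0.002,0,-0.002],[0,0,0],0],[[0.002,0,-0.002],[0,0,0],0],[[0.002,0,-0.002],[0,0,0],0]]'

```text
time_s: 17.25
position: [0.4749, 0.1013, 0.0555]
eef_rot: [-0.041, 0.999, 0.0, 0.0]
ft_force: [-1.9, 0.5, 7.1]
width: 0.0068
```

drive_tool --series '[[[0,0,-0.003],[0,0,0.05],0],[[0,0,-0.003],[0,0,0.05],0],[[0,0,-0.003],[0,0,0.05],0]]'

```text
time_s: 17.62
position: [0.4748, 0.1014, 0.0557]
eef_rot: [0.036, 0.999, 0.0, -0.0]
ft_force: [3.6, 3.7, -14.7]
width: 0.007
```

```bash
sed -i 's/,"w %.4f"%s\["width"\])/,"w %.4f"%s["width"],"E6 %.3f"%s["effort"][5])/' g.py; python3 g.py
```

```text
t17.62 pos [0.4748 0.1014 0.0557] psi 85.83 tilt [-0.0007  0.0006] q [0.037 0.001 0.11 ] F [  3.6   3.7 -14.7] M [ 0.694 -1.014 -0.281] w 0.0070 E6 -0.224
```

drive_tool --series '[[[0,0,0],[0,0,0.03],0],[[0,0,0],[0,0,0.03],0],[[0,0,0],[0,0,0.03],0]]'

```text
time_s: 18.0
position: [0.4748, 0.1015, 0.0557]
eef_rot: [0.083, 0.997, 0.0, -0.0]
ft_force: [5.2, 3.7, -15.7]
width: 0.0068
```

```bash
 python3 g.py
```

```text
t18.00 pos [0.4748 0.1015 0.0557] psi 80.46 tilt [-0.0008  0.0007] q [0.037 0.001 0.204] F [  5.2   3.7 -15.7] M [ 0.687 -1.024 -0.055] w 0.0068 E6 0.005
```

drive_tool --series '[[[0,0,0],[0,0,0.03],0],[[0,0,0],[0,0,0.03],0],[[0,0,0],[0,0,0.03],0]]'

```text
time_s: 18.38
position: [0.4748, 0.1016, 0.0557]
eef_rot: [0.13, 0.992, 0.0, -0.0]
ft_force: [5.2, 4.6, -16.0]
width: 0.0066
```

```bash
 python3 g.py
```

```text
t18.38 pos [0.4748 0.1016 0.0557] psi 75.06 tilt [-0.0007  0.001 ] q [0.037 0.001 0.298] F [  5.2   4.6 -16. ] M [ 0.792 -1.017 -0.062] w 0.0066 E6 0.003
```

drive_tool --series '[[[0,0,0.002],[0,0,0.015],0],[[0,0,0.002],[0,0,0.015],0],[[0,0,0.002],[0,0,0.015],0]]'

```text
time_s: 18.75
position: [0.4749, 0.1016, 0.0556]
eef_rot: [0.153, 0.988, 0.0, 0.0]
ft_force: [1.8, 5.3, -1.6]
width: 0.0064
```

```bash
 python3 g.py
```

```text
t18.75 pos [0.4749 0.1016 0.0556] psi 72.37 tilt [0.0002 0.0009] q [0.037 0.001 0.345] F [ 1.8  5.3 -1.6] M [ 1.119 -0.123  0.121] w 0.0064 E6 0.127
```

drive_tool --series '[[[0,0,0],[0,0,0.015],0],[[0,0,0],[0,0,0.015],0],[[0,0,0],[0,0,0.015],0]]'

```text
time_s: 19.12
position: [0.4749, 0.1017, 0.0556]
eef_rot: [0.176, 0.984, 0.001, 0.0]
ft_force: [0.8, 5.8, -2.6]
width: 0.0069
```

```bash
 python3 g.py
```

```text
t19.12 pos [0.4749 0.1017 0.0556] psi 69.67 tilt [0.0003 0.0011] q [0.037 0.001 0.392] F [ 0.8  5.8 -2.6] M [ 1.228 -0.184  0.103] w 0.0069 E6 0.129
```

drive_tool --series '[[[0,0,0],[0,0,0.015],0],[[0,0,0],[0,0,0.015],0],[[0,0,0],[0,0,0.015],0]]'

```text
time_s: 19.5
position: [0.4749, 0.1017, 0.0556]
eef_rot: [0.2, 0.98, 0.001, 0.0]
ft_force: [0.5, 6.0, -1.7]
width: 0.0067
```

```bash
 python3 g.py
```

```text
t19.50 pos [0.4749 0.1017 0.0556] psi 66.97 tilt [0.0003 0.0011] q [0.037 0.001 0.439] F [ 0.5  6.  -1.7] M [ 1.261 -0.137  0.111] w 0.0067 E6 0.130
```

drive_tool --series '[[[0,0,0],[0,0,0],0.35],[[0,0,0],[0,0,0],0.35],[[0,0,-0.04],[0,0,0],0.35],[[0,0,-0.1],[0,0,0.05],0.35],[[0,0,-0.1],[0,0,0.1],0.35]]'

```text
time_s: 20.12
position: [0.4761, 0.1009, 0.1076]
eef_rot: [0.354, 0.935, 0.0, 0.002]
ft_force: [0.7, 1.0, 0.4]
width: 0.03
```

```bash
 python3 g.py .5385 -.0447 .1056 5
```

```text
t20.12 pos [0.4761 0.1009 0.1076] psi 48.58 tilt [ 0.0039 -0.0005] q [ 0.037 -0.001  0.76 ] F [0.7 1.  0.4] M [ 0.018  0.02  -0.009] w 0.0300 E6 -2.112
shift [-0.2863 -0.1359  0.0047] turn [0.0011 0.0007 0.2421]
```

drive_tool --series '[[[-0.06,-0.03,0],[0,0,0.05],0.35],[[-0.12,-0.06,0],[0,0,0.1],0.35],[[-0.18,-0.09,0],[0,0,0.15],0.35],[[-0.24,-0.115,0],[0,0,0.2],0.35],[[-0.286,-0.136,0.004],[0,0,0.242],0.35]]'

```text
time_s: 20.75
position: [0.5384, -0.0457, 0.1037]
eef_rot: [0.676, 0.737, -0.0, 0.0]
ft_force: [-0.6, 0.2, -0.1]
width: 0.0296
```

drive_tool --series '[[[0,0,0],[0,0,0],0.35]]'

```text
time_s: 20.88
position: [0.5382, -0.0457, 0.1032]
eef_rot: [0.674, 0.738, -0.0, 0.0]
ft_force: [-0.4, 0.5, -1.0]
width: 0.0302
```

```bash
 python3 g.py .5385 -.0447 .0556 5
```

```text
t20.88 pos [ 0.5382 -0.0457  0.1032] psi 5.17 tilt [-0.0001 -0.0006] q [-2.400e-01 -1.000e-03  1.241e+00] F [-0.4  0.5 -1. ] M [ 0.014  0.019 -0.023] w 0.0302 E6 0.728
shift [0.002  0.0008 0.0953] turn [-0.0001  0.0002  0.001 ]
```

Descend and close on nut 1 again.

drive_tool --series '[[[0.002,0.001,0.06],[0,0,0.001],0.3],[[0.002,0.001,0.095],[0,0,0.001],0.25],[[0.002,0.001,0.095],[0,0,0.001],0],[[0.002,0.001,0.095],[0,0,0.001],0],[[0.002,0.001,0.095],[0,0,0.001],0]]'

```text
time_s: 21.5
position: [0.5381, -0.042, 0.0547]
eef_rot: [0.674, 0.739, 0.0, -0.001]
ft_force: [8.5, 0.4, -24.9]
width: 0.0069
```

```bash
 python3 g.py
```

```text
t21.50 pos [ 0.5381 -0.042   0.0547] psi 5.28 tilt [-0.0011  0.0013] q [-2.340e-01  1.000e-03  1.245e+00] F [  8.5   0.4 -24.9] M [ 0.241 -1.698  0.027] w 0.0069 E6 0.011
```

drive_tool --series '[[[0,0,0],[0,0,0],0.15],[[0,0.001,0],[0,0,0],0.15],[[0,0.001,0],[0,0,0],0],[[0,0.001,0],[0,0,0],0],[[0,0.001,0],[0,0,0],0]]'

```text
time_s: 22.12
position: [0.5386, -0.0428, 0.057]
eef_rot: [0.675, 0.738, 0.0, 0.0]
ft_force: [-1.7, 1.6, 5.9]
width: 0.0066
```

```bash
 python3 g.py
```

```text
t22.12 pos [ 0.5386 -0.0428  0.057 ] psi 5.16 tilt [ 0.0009 -0.0001] q [-0.235  0.     1.246] F [-1.7  1.6  5.9] M [0.227 0.549 0.127] w 0.0066 E6 0.071
```

drive_tool --series '[[[0,0,0],[0,0,-0.055],0],[[-0.0005,-0.0005,0],[0,0,-0.11],0],[[-0.001,-0.001,0],[0,0,-0.165],0],[[-0.0015,-0.0015,0],[0,0,-0.22],0],[[-0.002,-0.002,0],[0,0,-0.275],0]]'

```text
time_s: 22.75
position: [0.537, -0.0437, 0.057]
eef_rot: [0.301, 0.954, 0.0, -0.0]
ft_force: [-6.7, 2.5, 9.0]
width: 0.0068
```

```bash
 python3 g.py
```

```text
t22.75 pos [ 0.537  -0.0437  0.057 ] psi 54.98 tilt [-0.0003  0.0002] q [-0.237  0.     0.374] F [-6.7  2.5  9. ] M [ 0.408  1.187 -0.141] w 0.0068 E6 2.152
```

drive_tool --series '[[[0.001,-0.001,-0.001],[0,0,-0.055],0],[[0.001,-0.001,-0.001],[0,0,-0.11],0],[[0.001,-0.002,-0.001],[0,0,-0.165],0],[[0.001,-0.002,-0.001],[0,0,-0.22],0],[[0.001,-0.002,-0.001],[0,0,-0.275],0]]'

```text
time_s: 23.38
position: [0.5365, -0.0454, 0.0571]
eef_rot: [-0.126, 0.992, -0.001, -0.0]
ft_force: [-1.4, -5.1, 0.4]
width: 0.0068
```

drive_tool --series '[[[0,0,0],[0,0,-0.055],0],[[0,0,0],[0,0,-0.11],0],[[0,0,0],[0,0,-0.13],0],[[0,0,0],[0,0,-0.1],0],[[0,0,0],[0,0,-0.1],0]]'

```text
time_s: 24.0
position: [0.5368, -0.046, 0.0571]
eef_rot: [-0.276, 0.961, -0.002, -0.0]
ft_force: [-1.0, -8.2, 0.4]
width: 0.0068
```

```bash
 python3 g.py
```

```text
t24.00 pos [ 0.5368 -0.046   0.0571] psi 122.02 tilt [ 0.0004 -0.0032] q [-0.24  -0.003 -0.799] F [-1.  -8.2  0.4] M [-1.462  0.338  0.051] w 0.0068 E6 0.600
```

drive_tool --series '[[[0.001,-0.002,0],[0,0,0.015],0],[[0.001,-0.002,0],[0,0,0.015],0],[[0.001,-0.002,0],[0,0,0.015],0]]'

```text
time_s: 24.38
position: [0.5368, -0.046, 0.0571]
eef_rot: [-0.254, 0.967, -0.001, 0.0]
ft_force: [-4.3, -3.5, 5.2]
width: 0.0062
```

```bash
 python3 g.py
```

```text
t24.38 pos [ 0.5368 -0.046   0.0571] psi 119.48 tilt [ 0.0003 -0.0011] q [-0.241 -0.001 -0.755] F [-4.3 -3.5  5.2] M [-0.63   0.857  0.148] w 0.0062 E6 0.115
```

drive_tool --series '[[[0,0,0],[0,0,0.015],0],[[0,0,0],[0,0,0.015],0],[[0,0,0],[0,0,0.015],0]]'

```text
time_s: 24.75
position: [0.5367, -0.046, 0.057]
eef_rot: [-0.232, 0.973, -0.001, -0.0]
ft_force: [-3.9, -2.4, 6.9]
width: 0.0069
```

```bash
 python3 g.py
```

```text
t24.75 pos [ 0.5367 -0.046   0.057 ] psi 116.78 tilt [ 0.0001 -0.001 ] q [-0.241 -0.001 -0.708] F [-3.9 -2.4  6.9] M [-0.562  0.847  0.176] w 0.0069 E6 0.206
```

drive_tool --series '[[[0,0,0],[0,0,0.015],0],[[0,0,0],[0,0,0.015],0],[[0,0,0],[0,0,0.015],0]]'

```text
time_s: 25.12
position: [0.5367, -0.0459, 0.057]
eef_rot: [-0.209, 0.978, -0.0, -0.0]
ft_force: [-4.4, -2.8, 7.6]
width: 0.0065
```

```bash
 python3 g.py
```

```text
t25.12 pos [ 0.5367 -0.0459  0.057 ] psi 114.10 tilt [ 0.0001 -0.0009] q [-0.241 -0.001 -0.661] F [-4.4 -2.8  7.6] M [-0.5    0.85   0.297] w 0.0065 E6 0.279
```

drive_tool --series '[[[0,0,0],[0,0,0.05],0],[[-0.0005,0.0005,0],[0,0,0.1],0],[[-0.001,0.001,0],[0,0,0.15],0],[[-0.0015,0.0015,0],[0,0,0.2],0],[[-0.002,0.002,0],[0,0,0.25],0]]'

```text
time_s: 25.75
position: [0.5367, -0.0442, 0.057]
eef_rot: [0.184, 0.983, -0.0, -0.0]
ft_force: [-6.2, -0.7, 7.9]
width: 0.0067
```

```bash
 python3 g.py
```

```text
t25.75 pos [ 0.5367 -0.0442  0.057 ] psi 68.83 tilt [-0.0007 -0.0002] q [-0.238 -0.     0.132] F [-6.2 -0.7  7.9] M [-0.143  1.345  0.434] w 0.0067 E6 -1.605
```

drive_tool --series '[[[0,0,0],[0,0,0.05],0],[[0,0,0],[0,0,0.1],0],[[0,0,0],[0,0,0.15],0],[[0,0,0],[0,0,0.19],0],[[0,0,0],[0,0,0.207],0]]'

```text
time_s: 26.38
position: [0.5376, -0.0432, 0.057]
eef_rot: [0.487, 0.874, 0.001, -0.0]
ft_force: [-1.0, 4.7, 6.4]
width: 0.0068
```

drive_tool --series '[[[0,0,0],[0,0,0],0]]'

```text
time_s: 26.5
position: [0.5376, -0.0432, 0.057]
eef_rot: [0.486, 0.874, 0.001, -0.0]
ft_force: [-1.1, 5.0, 5.4]
width: 0.007
```

```bash
 python3 g.py
```

```text
t26.50 pos [ 0.5376 -0.0432  0.057 ] psi 31.86 tilt [0.0011 0.0019] q [-0.237  0.002  0.778] F [-1.1  5.   5.4] M [1.001 0.388 0.26 ] w 0.0070 E6 0.652
```

drive_tool --series '[[[0,0,0],[0,0,0],0.35],[[0,0,0],[0,0,0],0.35],[[0,0,-0.04],[0,0,0],0.35],[[0,0,-0.1],[0,0,0],0.35],[[0,0,-0.1],[0,0,0],0.35]]'

```text
time_s: 27.12
position: [0.5387, -0.0448, 0.1084]
eef_rot: [0.487, 0.874, 0.0, 0.002]
ft_force: [0.9, 0.4, -1.1]
width: 0.0297
```

```bash
 python3 g.py .4749 .1020 .1056 67;  python3 - <<'E'
from rig import capture
import cv2
c=capture("scene");f=c["frame"][160:250,210:330,::-1];cv2.imwrite("pics/s7.png",cv2.resize(f,None,fx=6,fy=6))
E
```

```text
t27.12 pos [ 0.5387 -0.0448  0.1084] psi 31.77 tilt [ 0.0039 -0.0011] q [-0.238 -0.     0.778] F [ 0.9  0.4 -1.1] M [ 0.021 -0.014  0.036] w 0.0297 E6 0.002
shift [0.3169 0.046  0.0047] turn [ 0.0005  0.0012 -0.1957]
```

View pics/s7.png

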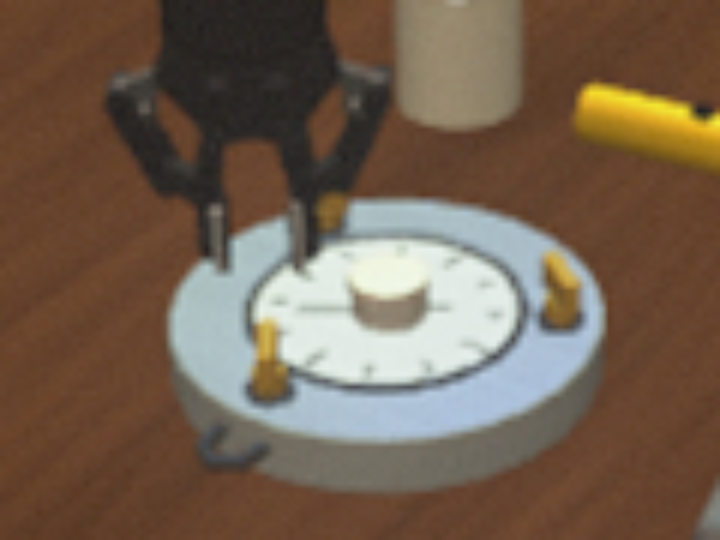

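Nut 1's bar, at (268,360) in the crop, is now seen end-on. That agrees with the hand angle it was left at. On to nut 2.

drive_tool --series '[[[0.065,0.01,0],[0,0,-0.04],0.35],[[0.13,0.02,0],[0,0,-0.08],0.35],[[0.195,0.03,0],[0,0,-0.12],0.35],[[0.26,0.04,0],[0,0,-0.16],0.35],[[0.317,0.046,0.004],[0,0,-0.196],0.35]]'

```text
time_s: 27.8
position: [0.4726, 0.1034, 0.1035]
eef_rot: [0.197, 0.98, -0.0, -0.001]
ft_force: [0.4, 0.2, -0.2]
width: 0.0299
```

drive_tool --series '[[[0,0,0],[0,0,0],0.35],[[0,0,0],[0,0,0],0.35]]'

```text
time_s: 28.05
position: [0.4736, 0.1022, 0.1039]
eef_rot: [0.2, 0.98, -0.0, -0.0]
ft_force: [-0.1, 0.6, -0.3]
width: 0.03
```

```bash
 python3 g.py .4749 .1020 .0556 67
```

```text
t28.05 pos [0.4736 0.1022 0.1039] psi 66.97 tilt [-0.0005 -0.0003] q [ 0.039 -0.     0.441] F [-0.1  0.6 -0.3] M [-0.015  0.01  -0.01 ] w 0.0300 E6 -0.027
shift [-0.0025  0.0007  0.0967] turn [-0.0001 -0.0001 -0.0002]
```

drive_tool --series '[[[-0.0025,0.0007,0.06],[0,0,0],0.3],[[-0.0025,0.0007,0.096],[0,0,0],0.25],[[-0.0025,0.0007,0.096],[0,0,0],0.25],[[-0.0025,0.0007,0.096],[0,0,0],0],[[-0.0025,0.0007,0.096],[0,0,0],0]]'

```text
time_s: 28.68
position: [0.4753, 0.1018, 0.0569]
eef_rot: [0.199, 0.98, -0.0, 0.001]
ft_force: [0.0, -2.0, -1.8]
width: 0.0063
```

drive_tool --series '[[[0,0,0],[0,0,0],0],[[0,0,0],[0,0,0],0]]'

```text
time_s: 28.92
position: [0.4752, 0.1019, 0.0569]
eef_rot: [0.199, 0.98, -0.0, 0.001]
ft_force: [0.3, -5.6, 2.9]
width: 0.0069
```

```bash
 python3 g.py
```

```text
t28.93 pos [0.4752 0.1019 0.0569] psi 67.02 tilt [ 0.0011 -0.001 ] q [ 0.039 -0.001  0.44 ] F [ 0.3 -5.6  2.9] M [-1.216  0.002  0.047] w 0.0069 E6 0.030
```

drive_tool --series '[[[0,-0.001,0],[0,0,0.03],0],[[0,-0.001,0],[0,0,0.03],0],[[0,-0.001,0],[0,0,0.03],0]]'

```text
time_s: 29.3
position: [0.4753, 0.1019, 0.0569]
eef_rot: [0.244, 0.97, 0.0, 0.001]
ft_force: [2.1, -2.5, 4.4]
width: 0.0069
```

```bash
 python3 g.py
```

```text
t29.30 pos [0.4753 0.1019 0.0569] psi 61.74 tilt [0.0014 0.    ] q [ 0.038 -0.     0.532] F [ 2.1 -2.5  4.4] M [-0.634 -0.348  0.03 ] w 0.0069 E6 -0.000
```

drive_tool --series '[[[0,0,0],[0,0,0.03],0],[[0,0,0],[0,0,0.03],0],[[0,0,0],[0,0,0.03],0]]'

```text
time_s: 29.68
position: [0.4753, 0.102, 0.0569]
eef_rot: [0.289, 0.957, 0.0, 0.001]
ft_force: [1.8, -2.9, 5.4]
width: 0.0066
```

```bash
 python3 g.py
```

```text
t29.68 pos [0.4753 0.102  0.0569] psi 56.40 tilt [0.0015 0.0002] q [0.038 0.    0.625] F [ 1.8 -2.9  5.4] M [-0.572 -0.354 -0.007] w 0.0066 E6 -0.002
```

drive_tool --series '[[[0,0,0],[0,0,0.03],0],[[0,0,0],[0,0,0.03],0],[[0,0,0],[0,0,0.03],0]]'

```text
time_s: 30.05
position: [0.4754, 0.102, 0.0569]
eef_rot: [0.334, 0.943, 0.0, 0.001]
ft_force: [2.3, -2.8, 5.2]
width: 0.0068
```

```bash
 python3 g.py
```

```text
t30.05 pos [0.4754 0.102  0.0569] psi 51.00 tilt [0.0016 0.0003] q [0.038 0.    0.719] F [ 2.3 -2.8  5.2] M [-0.415 -0.428  0.019] w 0.0068 E6 0.024
```

Idle level with 0.03 steps reads about 0. I'll keep stepping.

drive_tool --series '[[[0,0,0],[0,0,0.03],0],[[0,0,0],[0,0,0.03],0],[[0,0,0],[0,0,0.03],0]]'

```text
time_s: 30.42
position: [0.4754, 0.102, 0.0569]
eef_rot: [0.378, 0.926, 0.0, 0.001]
ft_force: [2.5, -2.4, 6.1]
width: 0.0066
```

```bash
 python3 g.py
```

```text
t30.43 pos [0.4754 0.102  0.0569] psi 45.61 tilt [0.0016 0.0004] q [0.038 0.    0.813] F [ 2.5 -2.4  6.1] M [-0.385 -0.477 -0.037] w 0.0066 E6 0.024
```

drive_tool --series '[[[0,0,0],[0,0,0.03],0],[[0,0,0],[0,0,0.03],0],[[0,0,0],[0,0,0.03],0]]'

```text
time_s: 30.8
position: [0.4754, 0.1021, 0.0569]
eef_rot: [0.421, 0.907, 0.001, 0.001]
ft_force: [2.3, -0.9, 5.7]
width: 0.0066
```

```bash
 python3 g.py
```

```text
t30.80 pos [0.4754 0.1021 0.0569] psi 40.24 tilt [0.0017 0.0005] q [0.038 0.    0.907] F [ 2.3 -0.9  5.7] M [-0.311 -0.556 -0.013] w 0.0066 E6 0.010
```

drive_tool --series '[[[0,0,0],[0,0,0.03],0],[[0,0,0],[0,0,0.03],0],[[0,0,0],[0,0,0.03],0]]'

```text
time_s: 31.18
position: [0.4755, 0.1021, 0.0569]
eef_rot: [0.463, 0.886, 0.001, 0.001]
ft_force: [3.0, -1.4, 5.3]
width: 0.0065
```

```bash
 python3 g.py
```

```text
t31.18 pos [0.4755 0.1021 0.0569] psi 34.84 tilt [0.0018 0.0006] q [0.038 0.    1.001] F [ 3.  -1.4  5.3] M [-0.262 -0.602  0.028] w 0.0065 E6 0.026
```

drive_tool --series '[[[0,0,0],[0,0,0.03],0],[[0,0,0],[0,0,0.03],0],[[0,0,0],[0,0,0.03],0]]'

```text
time_s: 31.55
position: [0.4755, 0.1021, 0.0569]
eef_rot: [0.504, 0.864, 0.001, 0.001]
ft_force: [2.2, 0.3, 5.0]
width: 0.0066
```

```bash
 python3 g.py
```

```text
t31.55 pos [0.4755 0.1021 0.0569] psi 29.49 tilt [0.0018 0.0007] q [3.800e-02 1.000e-03 1.095e+00] F [2.2 0.3 5. ] M [-0.189 -0.713  0.002] w 0.0066 E6 0.011
```

drive_tool --series '[[[0,0,0],[0,0,0.03],0],[[0,0,0],[0,0,0.03],0],[[0,0,0],[0,0,0.03],0]]'

```text
time_s: 31.92
position: [0.4756, 0.1022, 0.0569]
eef_rot: [0.544, 0.839, 0.001, 0.001]
ft_force: [4.1, -0.4, 4.9]
width: 0.0067
```

```bash
 python3 g.py
```

```text
t31.93 pos [0.4756 0.1022 0.0569] psi 24.09 tilt [0.0019 0.0008] q [3.800e-02 1.000e-03 1.189e+00] F [ 4.1 -0.4  4.9] M [-0.142 -0.785  0.001] w 0.0067 E6 0.042
```

drive_tool --series '[[[0,0,0],[0,0,0.03],0],[[0,0,0],[0,0,0.03],0],[[0,0,0],[0,0,0.03],0]]'

```text
time_s: 32.3
position: [0.4756, 0.1022, 0.0569]
eef_rot: [0.583, 0.813, 0.001, 0.001]
ft_force: [5.1, -0.7, 5.8]
width: 0.0064
```

```bash
 python3 g.py
```

```text
t32.30 pos [0.4756 0.1022 0.0569] psi 18.74 tilt [0.0021 0.0008] q [3.900e-02 1.000e-03 1.282e+00] F [ 5.1 -0.7  5.8] M [ 0.06  -0.974  0.118] w 0.0064 E6 0.148
```

drive_tool --series '[[[0,0,0],[0,0,0.015],0],[[0,0,0],[0,0,0.015],0],[[0,0,0],[0,0,0.015],0]]'

```text
time_s: 32.67
position: [0.4756, 0.1022, 0.0569]
eef_rot: [0.601, 0.799, 0.001, 0.001]
ft_force: [4.6, 0.3, 6.2]
width: 0.0064
```

```bash
 python3 g.py
```

```text
t32.67 pos [0.4756 0.1022 0.0569] psi 16.05 tilt [0.0021 0.0008] q [3.900e-02 1.000e-03 1.329e+00] F [4.6 0.3 6.2] M [ 0.015 -0.953  0.285] w 0.0064 E6 0.283
```

drive_tool --series '[[[0,0,0],[0,0,0.05],0],[[0,0,0],[0,0,0.1],0],[[0,0,0],[0,0,0.15],0],[[0,0,0],[0,0,0.2],0],[[0,0,0],[0,0,0.25],0]]'

```text
time_s: 33.3
position: [0.4762, 0.1022, 0.0569]
eef_rot: [0.863, 0.506, 0.002, 0.0]
ft_force: [8.0, 0.7, 2.5]
width: 0.0066
```

```bash
 python3 g.py
```

```text
t33.30 pos [0.4762 0.1022 0.0569] psi -29.23 tilt [0.0031 0.0007] q [3.900e-02 1.000e-03 2.119e+00] F [8.  0.7 2.5] M [-0.111 -1.54   0.566] w 0.0066 E6 -1.580
```

drive_tool --series '[[[0,0,0],[0,0,0.05],0],[[0,0,0],[0,0,0.1],0],[[0,0,0],[0,0,0.15],0],[[0,0,0],[0,0,0.175],0],[[0,0,0],[0,0,0.191],0]]'

```text
time_s: 33.92
position: [0.4765, 0.1019, 0.0569]
eef_rot: [0.973, 0.23, 0.002, 0.0]
ft_force: [8.8, -1.3, 0.5]
width: 0.0063
```

drive_tool --series '[[[0,0,0],[0,0,0],0]]'

```text
time_s: 34.05
position: [0.4765, 0.1018, 0.0569]
eef_rot: [0.973, 0.23, 0.002, 0.0]
ft_force: [8.5, -3.0, 1.6]
width: 0.0069
```

```bash
 python3 g.py
```

```text
t34.05 pos [0.4765 0.1018 0.0569] psi -63.38 tilt [ 0.0036 -0.    ] q [ 0.038 -0.     2.715] F [ 8.5 -3.   1.6] M [-0.414 -1.81   0.287] w 0.0069 E6 0.632
```

drive_tool --series '[[[0,0,0],[0,0,0],0.35],[[0,0,0],[0,0,0],0.35],[[0,0,-0.04],[0,0,0],0.35],[[0,0,-0.1],[0,0,0],0.35],[[0,0,-0.1],[0,0,-0.05],0.35]]'

```text
time_s: 34.67
position: [0.475, 0.1021, 0.108]
eef_rot: [0.952, 0.306, 0.001, 0.0]
ft_force: [0.3, -0.2, -0.0]
width: 0.0301
```

```bash
 python3 g.py .6335 .0823 .1056 -5
```

```text
t34.67 pos [0.475  0.1021 0.108 ] psi -54.35 tilt [0.002  0.0005] q [0.039 0.    2.558] F [ 0.3 -0.2 -0. ] M [ 0.01  -0.017 -0.047] w 0.0301 E6 3.121
shift [0.2344 0.2169 0.0054] turn [ 0.0005 -0.0005 -0.2742]
```

drive_tool --series '[[[0.048,0.044,0],[0,0,-0.055],0.35],[[0.096,0.088,0],[0,0,-0.11],0.35],[[0.144,0.132,0],[0,0,-0.165],0.35],[[0.19,0.175,0],[0,0,-0.22],0.35],[[0.234,0.217,0],[0,0,-0.275],0.35]]'

```text
time_s: 35.3
position: [0.6331, 0.0812, 0.1057]
eef_rot: [0.735, 0.678, -0.001, -0.001]
ft_force: [-1.0, -0.3, 0.2]
width: 0.03
```

drive_tool --series '[[[0,0,0],[0,0,-0.055],0.35],[[0,0,0],[0,0,-0.11],0.35],[[0,0,0],[0,0,-0.165],0.35],[[0,0,0],[0,0,-0.22],0.35],[[0,0,0],[0,0,-0.275],0.35]]'

```text
time_s: 35.92
position: [0.6321, 0.0813, 0.1058]
eef_rot: [0.384, 0.923, -0.0, -0.001]
ft_force: [-0.1, -0.9, -0.2]
width: 0.0301
```

drive_tool --series '[[[0,0,0],[0,0,-0.055],0.35],[[0,0,0],[0,0,-0.11],0.35],[[0,0,0],[0,0,-0.165],0.35],[[0,0,0],[0,0,-0.22],0.35],[[0,0,0],[0,0,-0.275],0.35]]'

```text
time_s: 36.55
position: [0.6321, 0.0813, 0.1058]
eef_rot: [-0.038, 0.999, 0.0, -0.001]
ft_force: [-0.7, -0.0, 0.2]
width: 0.03
```

drive_tool --series '[[[0,0,0],[0,0,-0.055],0.35],[[0,0,0],[0,0,-0.11],0.35],[[0,0,0],[0,0,-0.165],0.35],[[0,0,0],[0,0,-0.22],0.35],[[0,0,0],[0,0,-0.275],0.35]]'

```text
time_s: 37.17
position: [0.6321, 0.0813, 0.1058]
eef_rot: [-0.452, 0.892, 0.001, -0.001]
ft_force: [0.7, -0.4, 0.2]
width: 0.0299
```

drive_tool --series '[[[0,0,0],[0,0,-0.055],0.35],[[0,0,0],[0,0,-0.11],0.35],[[0,0,0],[0,0,-0.165],0.35],[[0,0,0],[0,0,-0.22],0.35],[[0,0,0],[0,0,-0.275],0.35]]'

```text
time_s: 37.8
position: [0.632, 0.0813, 0.1058]
eef_rot: [0.784, -0.62, -0.001, 0.0]
ft_force: [0.1, -0.2, 0.9]
width: 0.0298
```

```bash
 python3 g.py .6335 .0823 .1056 231.6
```

```text
t37.80 pos [0.632  0.0813 0.1058] psi -166.69 tilt [-0.002   0.0004] q [-0.004  0.    -1.807] F [ 0.1 -0.2  0.9] M [-0.001 -0.01   0.021] w 0.0298 E6 2.284
shift [-0.0013 -0.0033  0.0004] turn [ 0.0005  0.0004 -0.2127]
```

drive_tool --series '[[[-0.001,-0.003,0],[0,0,-0.055],0.35],[[-0.001,-0.003,0],[0,0,-0.11],0.35],[[-0.001,-0.003,0],[0,0,-0.165],0.35],[[-0.001,-0.003,0],[0,0,-0.212],0.35],[[-0.001,-0.003,0],[0,0,-0.212],0.35]]'

```text
time_s: 38.42
position: [0.6336, 0.0821, 0.1059]
eef_rot: [0.943, -0.333, -0.001, 0.0]
ft_force: [-0.1, -0.6, -0.2]
width: 0.0299
```

```bash
 python3 g.py .6335 .0823 .0556 231.6
```

```text
t38.42 pos [0.6336 0.0821 0.1059] psi -128.95 tilt [-0.0016  0.0003] q [-0.003  0.    -2.464] F [-0.1 -0.6 -0.2] M [-0.012 -0.007  0.013] w 0.0299 E6 -1.277
shift [-0.0002 -0.0003  0.1006] turn [ 0.0002  0.0004 -0.0031]
```

drive_tool --series '[[[0,0,0.06],[0,0,-0.002],0.35],[[0,0,0.098],[0,0,-0.002],0.35],[[0,0,0.098],[0,0,-0.002],0.3]]'

```text
time_s: 38.8
position: [0.6329, 0.082, 0.0558]
eef_rot: [0.943, -0.332, -0.002, 0.001]
ft_force: [-0.6, 0.0, 0.1]
width: 0.0259
```

```bash
python3 g.py .6335 .0823 .0556 231.6;  python3 - <<'E'
from rig import capture
import cv2
c=capture("scene");f=c["frame"][160:250,210:330,::-1];cv2.imwrite("pics/s8.png",cv2.resize(f,None,fx=6,fy=6))
E
```

```text
t38.80 pos [0.6329 0.082  0.0558] psi -128.74 tilt [-0.0037  0.0001] q [-0.003  0.    -2.468] F [-0.6  0.   0.1] M [ 0.013 -0.001 -0.005] w 0.0259 E6 0.018
shift [ 0.0005 -0.0012  0.0005] turn [ 0.0007  0.0009 -0.0019]
```

View pics/s8.png

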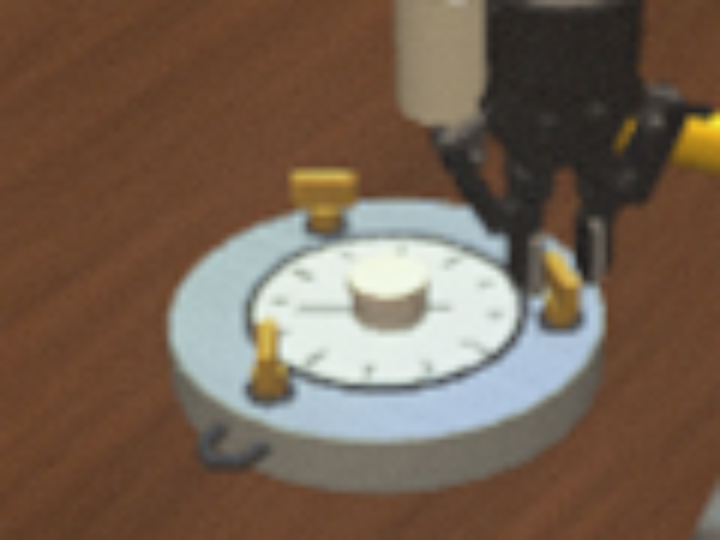

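The fingers straddle nut 3's bar, at (560,280) in the crop. Nut 2 was let go at the expected angle, so I'll close on nut 3.

drive_tool --series '[[[0,0,0],[0,0,0],0],[[0,0,0],[0,0,0],0],[[0,0,0],[0,0,0],0],[[0,0,0],[0,0,0],0]]'

```text
time_s: 39.35
position: [0.6347, 0.082, 0.0586]
eef_rot: [0.944, -0.331, 0.001, -0.0]
ft_force: [-0.3, 2.0, 6.7]
width: 0.0065
```

```bash
python3 g.py .6335 .0823 .0556 231.6
```

```text
t39.35 pos [0.6347 0.082  0.0586] psi -128.64 tilt [0.0019 0.0002] q [-0.003  0.    -2.47 ] F [-0.3  2.   6.7] M [ 0.219  0.208 -0.3  ] w 0.0065 E6 -0.283
shift [-0.0023  0.0012  0.006 ] turn [-0.0004 -0.0004 -0.0013]
```

drive_tool --series '[[[0,0,0],[0,0,0.03],0],[[0,0,0],[0,0,0.03],0],[[0,0,0],[0,0,0.03],0]]'

```text
time_s: 39.72
position: [0.6347, 0.082, 0.0586]
eef_rot: [0.927, -0.375, 0.001, -0.0]
ft_force: [-1.3, 0.6, 7.7]
width: 0.0066
```

```bash
 python3 g.py
```

```text
t39.73 pos [0.6347 0.082  0.0586] psi -134.01 tilt [0.0019 0.0001] q [-0.003  0.    -2.376] F [-1.3  0.6  7.7] M [ 0.148  0.252 -0.011] w 0.0066 E6 0.056
```

drive_tool --series '[[[0,0,0],[0,0,0.03],0],[[0,0,0],[0,0,0.03],0],[[0,0,0],[0,0,0.03],0]]'

```text
time_s: 40.1
position: [0.6347, 0.082, 0.0586]
eef_rot: [0.908, -0.418, 0.001, -0.0]
ft_force: [-1.4, 0.1, 6.4]
width: 0.0064
```

```bash
 python3 g.py
```

```text
t40.10 pos [0.6347 0.082  0.0586] psi -139.41 tilt [0.0018 0.    ] q [-0.003  0.    -2.282] F [-1.4  0.1  6.4] M [0.145 0.269 0.082] w 0.0064 E6 0.061
```

drive_tool --series '[[[0,0,0],[0,0,0.03],0],[[0,0,0],[0,0,0.03],0],[[0,0,0],[0,0,0.03],0]]'

```text
time_s: 40.48
position: [0.6347, 0.082, 0.0586]
eef_rot: [0.888, -0.46, 0.001, -0.0]
ft_force: [-2.3, 0.2, 7.1]
width: 0.0066
```

```bash
 python3 g.py
```

```text
t40.48 pos [0.6347 0.082  0.0586] psi -144.82 tilt [ 0.0018 -0.    ] q [-0.003 -0.    -2.187] F [-2.3  0.2  7.1] M [ 0.103  0.338 -0.003] w 0.0066 E6 0.061
```

drive_tool --series '[[[0,0,0],[0,0,0.03],0],[[0,0,0],[0,0,0.03],0],[[0,0,0],[0,0,0.03],0]]'

```text
time_s: 40.85
position: [0.6346, 0.0819, 0.0586]
eef_rot: [0.865, -0.502, 0.001, -0.0]
ft_force: [-0.7, 0.5, 7.0]
width: 0.0068
```

```bash
 python3 g.py
```

```text
t40.85 pos [0.6346 0.0819 0.0586] psi -150.22 tilt [ 0.0016 -0.0001] q [-0.003 -0.    -2.093] F [-0.7  0.5  7. ] M [0.053 0.396 0.055] w 0.0068 E6 0.061
```

drive_tool --series '[[[0,0,0],[0,0,0.03],0],[[0,0,0],[0,0,0.03],0],[[0,0,0],[0,0,0.03],0]]'

```text
time_s: 41.22
position: [0.6346, 0.0819, 0.0586]
eef_rot: [0.84, -0.542, 0.001, -0.0]
ft_force: [-1.9, -0.1, 6.9]
width: 0.0066
```

```bash
 python3 g.py
```

```text
t41.23 pos [0.6346 0.0819 0.0586] psi -155.62 tilt [ 0.0016 -0.0001] q [-0.003 -0.    -1.999] F [-1.9 -0.1  6.9] M [0.03  0.388 0.059] w 0.0066 E6 0.061
```

drive_tool --series '[[[0,0,0],[0,0,0.03],0],[[0,0,0],[0,0,0.03],0],[[0,0,0],[0,0,0.03],0]]'

```text
time_s: 41.6
position: [0.6345, 0.0819, 0.0586]
eef_rot: [0.814, -0.581, 0.001, -0.0]
ft_force: [-2.0, -0.3, 6.4]
width: 0.0065
```

```bash
 python3 g.py
```

```text
t41.60 pos [0.6345 0.0819 0.0586] psi -161.02 tilt [ 0.0015 -0.0002] q [-0.003 -0.    -1.905] F [-2.  -0.3  6.4] M [0.012 0.477 0.029] w 0.0065 E6 0.061
```

drive_tool --series '[[[0,0,0],[0,0,0.03],0],[[0,0,0],[0,0,0.03],0],[[0,0,0],[0,0,0.03],0]]'

```text
time_s: 41.98
position: [0.6345, 0.0819, 0.0586]
eef_rot: [0.786, -0.619, 0.001, -0.0]
ft_force: [-1.9, 0.1, 8.3]
width: 0.0064
```

```bash
 python3 g.py
```

```text
t41.98 pos [0.6345 0.0819 0.0586] psi -166.42 tilt [ 0.0014 -0.0002] q [-0.003 -0.    -1.81 ] F [-1.9  0.1  8.3] M [0.034 0.499 0.019] w 0.0064 E6 0.062
```

drive_tool --series '[[[0,0,0],[0,0,0.03],0],[[0,0,0],[0,0,0.03],0],[[0,0,0],[0,0,0.03],0]]'

```text
time_s: 42.35
position: [0.6344, 0.0819, 0.0586]
eef_rot: [0.756, -0.655, 0.001, -0.0]
ft_force: [-2.7, -0.5, 7.5]
width: 0.0064
```

```bash
 python3 g.py
```

```text
t42.35 pos [0.6344 0.0819 0.0586] psi -171.82 tilt [ 0.0013 -0.0002] q [-0.003 -0.    -1.716] F [-2.7 -0.5  7.5] M [-0.057  0.555  0.116] w 0.0064 E6 0.107
```

drive_tool --series '[[[0,0,0],[0,0,0.03],0],[[0,0,0],[0,0,0.03],0],[[0,0,0],[0,0,0.03],0]]'

```text
time_s: 42.72
position: [0.6343, 0.0819, 0.0586]
eef_rot: [0.724, -0.69, 0.0, -0.0]
ft_force: [-3.9, -0.2, 7.9]
width: 0.0064
```

```bash
 python3 g.py
```

```text
t42.73 pos [0.6343 0.0819 0.0586] psi -177.21 tilt [ 0.0011 -0.0002] q [-0.003 -0.    -1.622] F [-3.9 -0.2  7.9] M [-0.001  0.658  0.131] w 0.0064 E6 0.197
```

drive_tool --series '[[[0,0,0],[0,0,0.015],0],[[0,0,0],[0,0,0.015],0],[[0,0,0],[0,0,0.015],0]]'

```text
time_s: 43.1
position: [0.6343, 0.0819, 0.0586]
eef_rot: [0.708, -0.706, 0.0, -0.0]
ft_force: [-2.4, -0.0, 7.1]
width: 0.0065
```

```bash
 python3 g.py
```

```text
t43.10 pos [0.6343 0.0819 0.0586] psi -179.90 tilt [ 0.0011 -0.0003] q [-0.003 -0.    -1.575] F [-2.4 -0.   7.1] M [-0.03   0.588  0.256] w 0.0065 E6 0.297
```

drive_tool --series '[[[0,0,0],[0,0,0.05],0],[[0,0,0],[0,0,0.1],0],[[0,0,0],[0,0,0.15],0],[[0,0,0],[0,0,0.2],0],[[0,0,0],[0,0,0.25],0]]'

```text
time_s: 43.72
position: [0.6339, 0.0821, 0.0586]
eef_rot: [-0.381, 0.924, -0.0, 0.0]
ft_force: [-4.8, 0.4, 8.5]
width: 0.0069
```

```bash
 python3 g.py
```

```text
t43.73 pos [0.6339 0.0821 0.0586] psi 134.83 tilt [ 0.0003 -0.    ] q [-0.002 -0.    -0.785] F [-4.8  0.4  8.5] M [0.087 1.038 0.441] w 0.0069 E6 -1.583
```

drive_tool --series '[[[0,0,0],[0,0,0.05],0],[[0,0,0],[0,0,0.1],0],[[0,0,0],[0,0,0.14],0],[[0,0,0],[0,0,0.165],0],[[0,0,0],[0,0,0.177],0]]'

```text
time_s: 44.35
position: [0.6337, 0.0823, 0.0586]
eef_rot: [-0.115, 0.993, 0.0, 0.0]
ft_force: [-5.1, 1.0, 9.7]
width: 0.0065
```

drive_tool --series '[[[0,0,0],[0,0,0],0]]'

```text
time_s: 44.48
position: [0.6337, 0.0824, 0.0586]
eef_rot: [-0.115, 0.993, 0.0, 0.0]
ft_force: [-5.9, 2.2, 8.4]
width: 0.0063
```

```bash
 python3 g.py
```

```text
t44.48 pos [0.6337 0.0824 0.0586] psi 103.24 tilt [0.0002 0.0005] q [-0.002  0.    -0.233] F [-5.9  2.2  8.4] M [0.358 1.166 0.388] w 0.0063 E6 0.605
```

drive_tool --series '[[[0,0,0],[0,0,0],0.35],[[0,0,0],[0,0,0],0.35],[[0,0,-0.04],[0,0,0],0.35],[[0,0,-0.12],[0,0,0],0.35],[[0,0,-0.2],[0,0,0],0.35]]'

```text
time_s: 45.1
position: [0.6342, 0.0817, 0.1583]
eef_rot: [-0.115, 0.993, -0.0, -0.0]
ft_force: [0.8, 0.2, 0.8]
width: 0.0297
```

drive_tool --series '[[[0.04,-0.1,-0.05],[0,0,0],0.35],[[0.08,-0.2,-0.1],[0,0,0],0.35],[[0.08,-0.3,-0.1],[0,0,0],0.35],[[0.08,-0.4,-0.1],[0,0,0],0.35],[[0.08,-0.4,-0.1],[0,0,0],0.35]]'

```text
time_s: 45.72
position: [0.6414, -0.1255, 0.2066]
eef_rot: [-0.113, 0.994, -0.0, -0.0]
ft_force: [-0.2, 1.0, -0.1]
width: 0.0302
```

```bash
python3 g.py; python3 - <<'E'
from rig import capture
import cv2,numpy as np
for n,(x0,y0,x1,y1) in dict(scene=(225,175,325,245),top=(190,175,320,295)).items():
    c=capture(n);f=c["frame"];o=np.load(n+"0.npz")["frame"]
    cv2.imwrite(f"pics/{n}9.png",f[...,::-1]);cv2.imwrite(f"pics/{n}9c.png",cv2.resize(f[y0:y1,x0:x1,::-1],None,fx=6,fy=5,interpolation=cv2.INTER_CUBIC))
    np.savez(n+"9.npz",**c)
E
```

```text
t45.73 pos [ 0.6414 -0.1255  0.2066] psi 102.98 tilt [-0.0004 -0.0005] q [-0.321 -0.001 -0.548] F [-0.2  1.  -0.1] M [ 0.024 -0.018 -0.019] w 0.0302 E6 -0.453
```

View pics/top9.png

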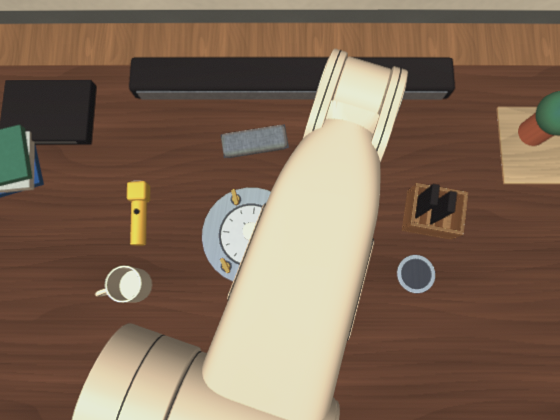

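View pics/scene9c.png

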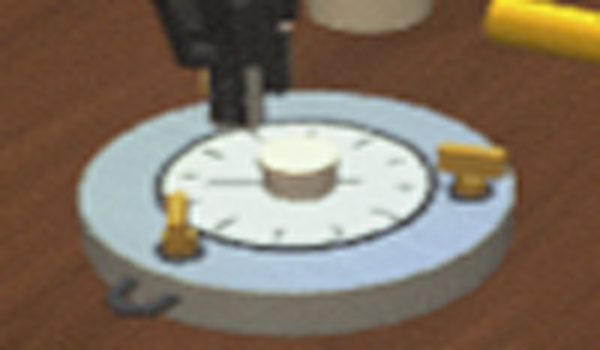

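View pics/top9c.png

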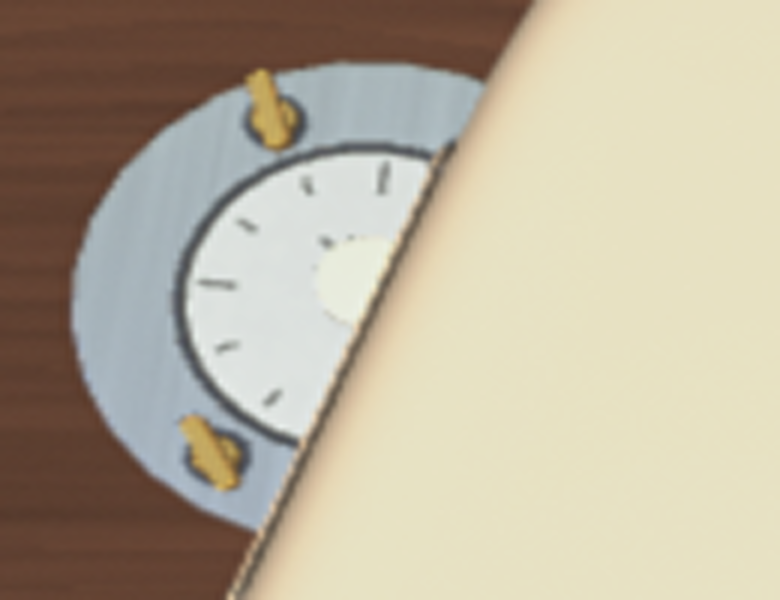

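The images show nuts 2 and 3 at the angles they were released at. The tin, mug, torch, case, coaster and remotes sit at the same pixels as at the start, and the hand is clear of everything. Handing in.

```bash
python3 -c "
from rig import bot;print(bot.finish_job())"
```

```text
the job is handed in; nothing more can be done
None
```

I tightened all three nuts in order (12, 4, then 8 o'clock), each to about 85° past the snug point I felt, and let each go before tightening the next. The job was handed in after about 46 s; no verdict was reported.

- **Nut 1 (12 o'clock):** My first pass misread the snug point, because the moment reading depends on step size. I left the nut at about 111° past snug (about 1.95 rad, short of the 2.2 rad over-tight limit).
    - I noticed this after I had already started nut 2, which I had turned about 28° and which still read as running idle.
    - I went back, loosened nut 1 and found snug again with 2.7° steps; the resistance jumped between hand angles of about 119° and 114°. I then set it 85° past.
- **Nut 2 (4 o'clock):** Snug is known to within about ±2.7° of where I took it. I set it 85° past.
- **Nut 3 (8 o'clock):** Snug was clear, with the joint torque going from 0.06 through 0.11 to 0.20 N m. I set it 85° past.

**Last checks:**
- The final pictures show nuts 2 and 3 at their release angles. Nut 1's angle was confirmed right after its release, but only the side view shows it at the end.
- By eye, the bystanders are where they were in the first images. The gripper is clear of everything and wrist forces are near zero.
- **Not checked:** I could not measure the gasket force directly. The nominal torque figures in the task put the top of the allowed force band at about 87° past snug, while the stated quarter turn is 90° ±15°. I chose 85° to satisfy both.

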